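# Restock the biscuit display

## Robot

A 6-joint arm with a two-finger parallel gripper is mounted at the origin on the work surface. World frame = base frame: x ahead of the robot, y to its left, z up, the work surface at z = 0. Lengths are in m, angles in rad, forces in N, time in s.
With the tool pointing down it reaches from about 0.35 to 0.975 m from the base axis. Payload 4.9 kg.
Tool frame: the origin (TCP) lies at the very end of the fingers, on their centre line; the grasp point (between the pads) lies 19 mm behind it (ctrl.tcp_to_grasp is the z of the grasp point in the tool frame, in m); z points along the fingers, y is the line along which they close (so a half turn about z gives the same grasp; the last joint's range is limited). The gripper opens to 85 mm and grips with 20 to 120 N. Pads are 22 mm wide; open, the fingers measure 114 mm over their backs; the gripper's body (76 mm by 85 mm) begins 54 mm behind the grasp point. The pads swing forward as they close: fully open they stand 13 mm farther back than shut.
Start: joints at [-0.119, 0.053, 1.613, -0, 1.476, -0.119], TCP at [0.625, 0, 0.231] pointing down, gripper open.
Joint ranges: [-3.01, 3.01], [-1.01, 2.22], [0.06, 2.58], [-1.02, 4.17], [0.09, 2.62], [-3.14, 3.14]. Speed limits (rad/s): [2.57, 2.57, 3.14, 3.14, 3.14, 3.14].

## Interface

Orientations are given as a rotation vector (axis times angle).
In Python, from station import ctrl, eyes, job, nets gives the robot as it stands. The module is installed in compiled form; this text tells all that it offers.
- The arm moves only by the tool jog_arm, never from a script. Its argument "commands" is one flat list of numbers, 7 for each row, row after row: the shift along the tool's x, y, z each as a share of 0.06 m, from -1 to 1, then the turn, a rotation vector about the tool's x, y, z each as a share of 0.1 rad, from -1 to 1, then the finger opening in mm, from 0 to 85.4. In form: [x, y, z, ax, ay, az, grip, x, y, z, ax, ay, az, grip, ...]. A call has 1 to 20 rows; each row shifts and turns the commanded pose from where the row before left it, along the tool's axes as they then stand; what a row does not reach is not made up. A row lasts 1/8 s, in which the tool goes at most 62.5 mm and 10.7 degrees, less where a joint would pass 70% of its speed; a pose out of reach is approached as far as the arm can. A call with a number of a shift or a turn outside -1 to 1 is refused whole. A call with a gripper value outside its range is refused whole. The fingers move at their own pace and stop on an object; "newtons" is the grip in N (left out, the last holds). Time passes only in rows, so rows that do not move let the fingers close. It gives the time, the measured TCP pose, the force, the opening and the grip force at its end, in the units of the state.
- ctrl.get_obs(): the state, without advancing time (a new reading comes with each control period).
- eyes.get_image(name): name is "scene" or "side" or "wrist"; returns a dict with "image" (400x640x3 uint8, red, green, blue), "z_map" (400x640 float32, m along the optical axis (not along the pixel's ray), 0 where there is no reading), "K" (3x3 intrinsics, pixels), "dist_coeffs" ([k1, k2, p1, p2, k3] as OpenCV has them; the pictures are not rectified), "cam_to_world" (4x4, takes a point from camera to world coordinates). Camera axes: x right, y up, looking along -z (the intrinsics and any distortion apply to the point x, -y, -z); pixel columns grow to the right and rows downward; lengths in m; the calibration is good to about 2 mm. A picture is of the moment at which its call begins.
- job.finish_job(): hands the job in; it is judged then, once.
Trained networks look in the newest picture that a camera, given by its name, has taken for a name from the list of things; names that differ only in an ending like _2 or _b are one class to them, and where a whole thing is asked for, a point or a joint stands for the part that bears it (a point fixed in the world has none). Each returns a list of dicts, best first, with "p" (0 to 1); they miss things now and then, are a little off and sometimes report something else, mostly with a low value. They report only what shows in the picture. A call takes as long as a camera call.
- nets.silhouettes(camera, name): "mask" (400x640 bool, what is visible of it) and "bbox" ([left, top, right, bottom] in pixels, round what is visible of it).
The state is a dict: "t": time; "q": joint angles; "dq": joint speeds; "effort": joint torques, N m; "tool_pos": TCP position; "tool_rot": TCP orientation; "contact_force": force on the tool from outside, world axes, zero at the start; "wrist_torque": the same for the moment, N m; "opening": finger opening in m; "grip_force": force on a finger pad.
Only numpy, scipy, OpenCV 4.12 (cv2) and the standard library are available. Lean on these libraries where they do the work, as an engineer would, in place of code of your own. Each camera call takes 0.05 s, during which the arm holds its last target. There are 200 camera calls.

## Task

Restock the counter display: slide its clear cover fully open, then stand every biscuit upright on its edge in the middle of the slot tagged with its filling's colour, one after another from the left end of the row to the right as the robot sees it (red, orange, yellow, green, blue, brown; the slot of a missing flavour stays empty). Then slide the cover fully shut and leave the cutter, whisk, jar and shaker where they are.

Things in the scene. Friction and masses are not known exactly. Their poses are not given: they have to be found in the camera images.
- case: Counter display, fixed: white laminate plinth 320 mm (x, from -70 to +250 mm) by 226 mm (y), 15 mm high, with a row of six slots. Origin on the worktop below the middle of the row; x the way the cover opens, away from the robot; y along the row, robot's left; z up. Flat colour tags lie at both ends of each slot (x = -52, +52 mm); cover rails 8 mm high run along x at y = -105 and +105 mm.
- slot1 (a point): Middle of the floor (plinth top, 15 mm above the worktop) of slot 1, the red tag's slot, leftmost seen from the robot (+y end); axes as the case. Slots are 22 mm wide in y, 26 mm apart, between steel wire arches 4 mm thick, 40 mm wide in x (centred on the slots) and 38 mm high; beyond the arches' ends the plinth top is free for fingers.
- slot2 (a point): Middle of the floor (plinth top, 15 mm above the worktop) of slot 2, the orange tag's slot; axes as the case. Slots are 22 mm wide in y, 26 mm apart, between steel wire arches 4 mm thick, 40 mm wide in x (centred on the slots) and 38 mm high; beyond the arches' ends the plinth top is free for fingers.
- slot3 (a point): Middle of the floor (plinth top, 15 mm above the worktop) of slot 3, the yellow tag's slot; axes as the case. Slots are 22 mm wide in y, 26 mm apart, between steel wire arches 4 mm thick, 40 mm wide in x (centred on the slots) and 38 mm high; beyond the arches' ends the plinth top is free for fingers.
- slot4 (a point): Middle of the floor (plinth top, 15 mm above the worktop) of slot 4, the green tag's slot; axes as the case. Slots are 22 mm wide in y, 26 mm apart, between steel wire arches 4 mm thick, 40 mm wide in x (centred on the slots) and 38 mm high; beyond the arches' ends the plinth top is free for fingers.
- slot5 (a point): Middle of the floor (plinth top, 15 mm above the worktop) of slot 5, the blue tag's slot; axes as the case. Slots are 22 mm wide in y, 26 mm apart, between steel wire arches 4 mm thick, 40 mm wide in x (centred on the slots) and 38 mm high; beyond the arches' ends the plinth top is free for fingers.
- slot6 (a point): Middle of the floor (plinth top, 15 mm above the worktop) of slot 6, the brown tag's slot, rightmost (-y end); axes as the case. Slots are 22 mm wide in y, 26 mm apart, between steel wire arches 4 mm thick, 40 mm wide in x (centred on the slots) and 38 mm high; beyond the arches' ends the plinth top is free for fingers.
- biscuit_red: Square sandwich biscuit 60 x 60 x 16 mm, about 45 g, golden and dusted white, with red filling showing in a round window in its upper face. Origin at its centre; x and y along its sides, z out of its window face. Lies flat on the worktop at the start, window up; some of the six may be absent.
- biscuit_orange: Square sandwich biscuit 60 x 60 x 16 mm, about 45 g, golden and dusted white, with orange filling showing in a round window in its upper face. Origin at its centre; x and y along its sides, z out of its window face. Lies flat on the worktop at the start, window up; some of the six may be absent.
- biscuit_yellow: Square sandwich biscuit 60 x 60 x 16 mm, about 45 g, golden and dusted white, with yellow filling showing in a round window in its upper face. Origin at its centre; x and y along its sides, z out of its window face. Lies flat on the worktop at the start, window up; some of the six may be absent.
- biscuit_green: Square sandwich biscuit 60 x 60 x 16 mm, about 45 g, golden and dusted white, with green filling showing in a round window in its upper face. Origin at its centre; x and y along its sides, z out of its window face. Lies flat on the worktop at the start, window up; some of the six may be absent.
- biscuit_blue: Square sandwich biscuit 60 x 60 x 16 mm, about 45 g, golden and dusted white, with blue filling showing in a round window in its upper face. Origin at its centre; x and y along its sides, z out of its window face. Lies flat on the worktop at the start, window up; some of the six may be absent.
- biscuit_brown: Square sandwich biscuit 60 x 60 x 16 mm, about 45 g, golden and dusted white, with brown filling showing in a round window in its upper face. Origin at its centre; x and y along its sides, z out of its window face. Lies flat on the worktop at the start, window up; some of the six may be absent.
- cover (a joint): Position of the clear cover along its rails, m: 0 = fully shut over the slots, 0.18 = fully open (moved to the case's +x, away from the robot, slots clear). Starts shut or a little ajar; slides with about 2 N of friction and stays where it is left.
- cover_handle (a point): Middle of the cover's handle: dark wooden bar 100 mm long (case y), 14 mm wide (case x), 12 mm high, on two posts, its middle 28 mm above the cover's top. The clear cover, 130 mm (x) by 206 mm (y), has its top 98 mm above the worktop, walls on both y sides and at its +x end, and is open at its -x end. Shut, the handle is over the row's middle.
- cutter: Bystander: star-shaped steel biscuit cutter, 72 mm across, 26 mm high. Origin at the middle of its underside.
- whisk: Bystander: steel balloon whisk lying down, about 250 mm long, 60 mm high. Origin at the middle of its underside.
- jam_jar: Bystander: jam jar with a red lid, 68 mm across, 85 mm high. Origin at the middle of its underside.
- shaker: Bystander: steel sugar shaker, 68 mm across, 118 mm high. Origin at the middle of its underside.

How it is judged:
On the way, in this order (a step that is already met when the one before it is completed fails the run):
1. the cover is slid fully open (value of joint cover above 0.17 m), for 0.2 s.
2. the red biscuit stands on edge in slot 1, let go (y of biscuit_red in the frame of slot1 between -0.01 and 0.01 m and x of biscuit_red in the frame of slot1 between -0.015 and 0.015 m and z of biscuit_red in the frame of slot1 between 0.025 and 0.036 m and angle between the z axis of biscuit_red and the y axis of case, either way round below 0.25 rad and contact force between the fingers and biscuit_red below 0.5 N), for 0.2 s.
3. the orange biscuit stands on edge in slot 2, let go (y of biscuit_orange in the frame of slot2 between -0.01 and 0.01 m and x of biscuit_orange in the frame of slot2 between -0.015 and 0.015 m and z of biscuit_orange in the frame of slot2 between 0.025 and 0.036 m and angle between the z axis of biscuit_orange and the y axis of case, either way round below 0.25 rad and contact force between the fingers and biscuit_orange below 0.5 N), for 0.2 s.
4. the yellow biscuit stands on edge in slot 3, let go (y of biscuit_yellow in the frame of slot3 between -0.01 and 0.01 m and x of biscuit_yellow in the frame of slot3 between -0.015 and 0.015 m and z of biscuit_yellow in the frame of slot3 between 0.025 and 0.036 m and angle between the z axis of biscuit_yellow and the y axis of case, either way round below 0.25 rad and contact force between the fingers and biscuit_yellow below 0.5 N), for 0.2 s.
5. the green biscuit stands on edge in slot 4, let go (y of biscuit_green in the frame of slot4 between -0.01 and 0.01 m and x of biscuit_green in the frame of slot4 between -0.015 and 0.015 m and z of biscuit_green in the frame of slot4 between 0.025 and 0.036 m and angle between the z axis of biscuit_green and the y axis of case, either way round below 0.25 rad and contact force between the fingers and biscuit_green below 0.5 N), for 0.2 s.
6. the blue biscuit stands on edge in slot 5, let go (y of biscuit_blue in the frame of slot5 between -0.01 and 0.01 m and x of biscuit_blue in the frame of slot5 between -0.015 and 0.015 m and z of biscuit_blue in the frame of slot5 between 0.025 and 0.036 m and angle between the z axis of biscuit_blue and the y axis of case, either way round below 0.25 rad and contact force between the fingers and biscuit_blue below 0.5 N), for 0.2 s.
7. the brown biscuit stands on edge in slot 6, let go (y of biscuit_brown in the frame of slot6 between -0.01 and 0.01 m and x of biscuit_brown in the frame of slot6 between -0.015 and 0.015 m and z of biscuit_brown in the frame of slot6 between 0.025 and 0.036 m and angle between the z axis of biscuit_brown and the y axis of case, either way round below 0.25 rad and contact force between the fingers and biscuit_brown below 0.5 N), for 0.2 s.
At the end, for the whole second after the job is handed in: Every biscuit present stands on edge, released and at rest, in its own colour's slot: centre within 10 mm of the slot's middle along the row and 15 mm across it, 25 to 36 mm above the slot's floor, face within 0.25 rad of square to the row; the cover is within 5 mm of fully shut (all of step 2 and all of step 3 and all of step 4 and all of step 5 and all of step 6 and all of step 7 and linear speed of each of biscuit_red, biscuit_orange, biscuit_yellow, biscuit_green, biscuit_blue, biscuit_brown below 0.02 m/s and value of joint cover below 0.005 m); the robot touches nothing.
It fails at once if the cutter is pushed more than 30 mm (distance of cutter from where it was at the start of the episode above 0.03 m).
It fails at once if the whisk is pushed more than 30 mm (distance of whisk from where it was at the start of the episode above 0.03 m).
It fails at once if the jam_jar is pushed more than 30 mm (distance of jam_jar from where it was at the start of the episode above 0.03 m).
It fails at once if the shaker is pushed more than 30 mm (distance of shaker from where it was at the start of the episode above 0.03 m).
Of biscuit_red, biscuit_orange, biscuit_yellow, biscuit_green, biscuit_blue, biscuit_brown only 4 to 6 are there at a start; the rules pass over those that are not, and their reading is None.
At some moment in a run one of biscuit_red, biscuit_orange, biscuit_yellow, biscuit_green, biscuit_blue, biscuit_brown may be knocked a few centimetres aside while the robot is not near it.
Once in a run the grip may slacken for a moment while it holds something.
It also fails if it takes over 210 s, if anything falls off the work surface, if the arm or the gripper's body presses on something with over 40 N, if the wrist force passes 120 N, or if a joint passes its speed limit or range.

## Working session

There is one attempt and no reset: what is moved stays moved. The work goes in short steps, Python scripts to look and compute and a tool call to move; the robot and the scene stay as the last step left them, time stands still between calls to the robot, and variables do not carry over. Pictures are saved under pics/ and viewed, at most 14 in all, crops included, and the job is handed in when it is done.

Besides the shell and the picture viewer there is one more tool, called after "Call:" as name(argument=value, ...), one argument or row to a line, values as JSON. jog_arm: Moves the arm, as the interface text tells. Shift numbers are shares of 0.06 m and turn numbers shares of 0.1 rad, none past 1 either way. Its arguments: {"type":"object","properties":{"commands":{"type":"array","items":{"type":"number"}},"newtons":{"type":"number"}},"required":["commands"]}

```bash
mkdir -p pics; cat > h.py <<'E'
import numpy as np, cv2
from station import ctrl, eyes, job, nets
from scipy.spatial.transform import Rotation as R
def cloud(d):
    z=d["z_map"]; h,w=z.shape
    u,v=np.meshgrid(np.arange(w),np.arange(h))
    p=cv2.undistortPoints(np.stack([u,v],-1).reshape(-1,1,2).astype(np.float64),d["K"],np.array(d["dist_coeffs"])).reshape(h,w,2)
    P=np.stack([p[...,0]*z,-p[...,1]*z,-z],-1)
    T=d["cam_to_world"]; W=P@T[:3,:3].T+T[:3,3]
    W[z<=0]=np.nan
    return W
def save(d,n): cv2.imwrite(f"pics/{n}.png",cv2.cvtColor(d["image"],cv2.COLOR_RGB2BGR))
E
python3 - <<'E'
from h import *
o=ctrl.get_obs(); print(o, ctrl.tcp_to_grasp)
for c in ("scene","side"):
    d=eyes.get_image(c); save(d,c+"0"); W=cloud(d); np.save(c+"0.npy",W)
    print(c,d["cam_to_world"].round(3).tolist(),d["dist_coeffs"])
    for n in ["biscuit_red","biscuit_orange","biscuit_yellow","biscuit_green","biscuit_blue","biscuit_brown","case","cover_handle","cutter","whisk","jam_jar","shaker"]:
        for r in nets.silhouettes(c,n)[:2]:
            P=W[r["mask"]]; P=P[~np.isnan(P[:,0])]
            rr=cv2.minAreaRect((P[:,:2]*1000).astype(np.float32)) if len(P)>3 else None
            print(n,round(r["p"],2),[int(x) for x in r["bbox"]],np.median(P,0).round(3) if len(P) else None,np.round(rr[0]+rr[1]+(rr[2],),0) if rr else None)
E
```

```text
{'t': 0.0, 'q': array([-1.18970847e-01,  5.33730912e-02,  1.61428909e+00,  1.22963651e-05,
        1.47597811e+00, -1.19034161e-01]), 'dq': array([ 0.00067119, -0.00121776,  0.00197737, -0.00064256, -0.00013399,
        0.00036702]), 'effort': array([ 2.70554956e-04, -3.93670499e+01, -3.70175600e+01, -1.62778279e-04,
        6.93513779e-03, -6.06393527e-06]), 'tool_pos': array([6.24385415e-01, 9.55467568e-05, 2.30055879e-01]), 'tool_rot': array([-2.22022857e+00, -2.22036653e+00,  1.97212422e-03]), 'contact_force': array([-0.99394477,  0.0490239 , -0.57064495]), 'wrist_torque': array([ 0.04280166, -0.01272861,  0.00528914]), 'grip_force': 0.0, 'opening': 0.08565835884290908} -0.0187
scene [[0.62, -0.592, 0.515, 1.132], [0.785, 0.473, -0.401, -0.372], [-0.006, 0.652, 0.758, 0.842], [0.0, 0.0, 0.0, 1.0]] [0.00176317 0.         0.         0.         0.        ]
biscuit_red 0.77 [210, 219, 236, 244] [ 0.48  -0.206  0.016] [ 474. -204.   60.   63.   87.]
biscuit_orange 0.64 [189, 273, 217, 302] [ 0.604 -0.327  0.016] [ 601. -326.   58.   59.   82.]
biscuit_yellow 0.65 [157, 239, 183, 263] 
[... 1732 characters left out ...]
.  65.  81.]
biscuit_blue 0.15 [243, 363, 292, 400] [ 0.455 -0.341  0.017] [ 454. -338.   65.   68.   44.]
biscuit_brown 0.74 [302, 249, 334, 279] [ 0.583 -0.088  0.017] [585. -77.  73.  67.  47.]
case 0.72 [229, 140, 357, 223] [0.527 0.121 0.024] [553. 179. 258. 325.  87.]
cover_handle 0.95 [234, 138, 292, 217] [0.477 0.115 0.099] [477. 240. 353. 143.  87.]
cutter 0.51 [229, 141, 354, 225] [0.528 0.121 0.024] [551. 163. 226. 324.  87.]
whisk 0.66 [391, 272, 464, 350] [ 0.771 -0.253  0.026] [ 786. -237.  251.   54.   39.]
jam_jar 0.89 [368, 217, 404, 265] [ 0.738 -0.097  0.065] [753. -83.  63.  86.  85.]
jam_jar 0.53 [316, 292, 351, 326] [ 0.597 -0.215  0.016] [ 600. -205.   72.   62.   73.]
```

View pics/scene0.png

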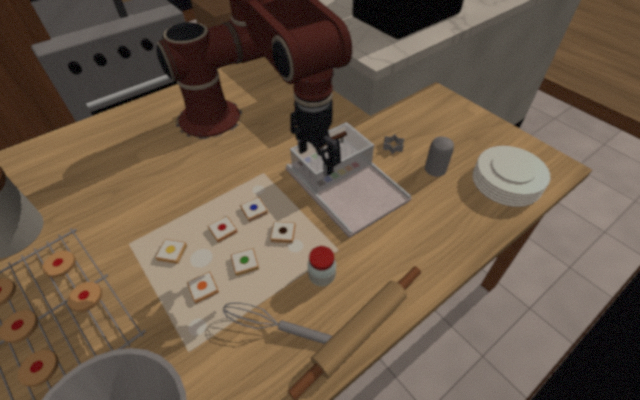

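View pics/side0.png

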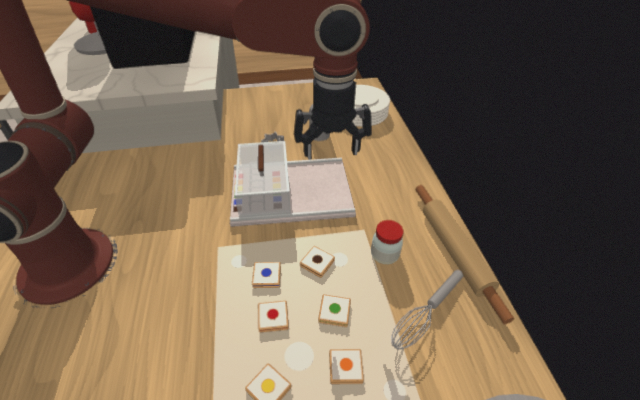

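```bash
python3 - <<'E'
from h import *
import numpy as np
for c in ("scene","side"):
    W=np.load(c+"0.npy"); im=cv2.imread(f"pics/{c}0.png")
    reg=(W[...,0]>.3)&(W[...,0]<.85)&(W[...,1]>-.02)&(W[...,1]<.34)
    for nm,a,b in (("plinth",.011,.019),("top",.094,.102),("handle",.118,.14)):
        m=reg&(W[...,2]>a)&(W[...,2]<b)
        if m.sum()<5: print(c,nm,m.sum());continue
        mm=cv2.morphologyEx(m.astype(np.uint8),cv2.MORPH_OPEN,np.ones((2,2))) if nm!="handle" else m.astype(np.uint8)
        n,l,s,_=cv2.connectedComponentsWithStats(mm)
        k=1+np.argmax(s[1:,4]); P=W[l==k]
        r=cv2.minAreaRect((P[:,:2]*1000).astype(np.float32)); print(c,nm,s[k],P.mean(0).round(4),np.round(r[0]+r[1]+(r[2],),1), cv2.boxPoints(r).round(0).tolist())
    # biscuits: fit top face 60x60 square
    for n in ["red","orange","yellow","green","blue","brown"]: pass
E
cat >> h.py <<'E'
COL=["red","orange","yellow","green","blue","brown"]
def biscuit(W,mask):
    m=cv2.dilate(mask.astype(np.uint8),np.ones((5,5)))>0
    P=W[m]; P=P[(P[:,2]>.0125)&(P[:,2]<.022)]
    r=cv2.minAreaRect((P[:,:2]*1000).astype(np.float32))
    a=r[2]%90
    return np.array(r[0])/1000, a, np.array(r[1]), P[:,2].mean()
E
python3 - <<'E'
from h import *
for c in ("scene","side"):
    d=eyes.get_image(c); W=cloud(d)
    for n in COL:
        r=nets.silhouettes(c,"biscuit_"+n)
        if r: x=biscuit(W,r[0]["mask"]); print(c,n,x[0].round(4),round(x[1],1),x[2].round(0),x[3].round(4))
E
```

```text
scene plinth [ 318  167   94   69 3343] [nan nan nan] [680.7 129.9 262.7 146.3  48.9] [[539.0, 79.0], [650.0, -17.0], [822.0, 181.0], [712.0, 277.0]]
scene top [330 124  45  39 787] [nan nan nan] [510.8 252.8 128.8 161.7  57.1] [[408.0, 243.0], [544.0, 155.0], [614.0, 263.0], [478.0, 351.0]]
scene handle [330 131  17   9  80] [0.4837 0.194  0.13  ] [483.  191.8  15.7  50.8   1.6] [[474.0, 217.0], [476.0, 166.0], [492.0, 167.0], [490.0, 217.0]]
side plinth [ 288  161   67   53 2815] [nan nan nan] [679.2 129.1 277.1 126.3  50.9] [[543.0, 61.0], [641.0, -18.0], [815.0, 197.0], [717.0, 276.0]]
side top [ 235  142   56   56 2455] [nan nan nan] [539.  212.3 362.7 120.5  66.2] [[411.0, 71.0], [521.0, 22.0], [667.0, 354.0], [557.0, 403.0]]
side handle [258 144   6  27 157] [0.4793 0.163  0.1321] [479.5 169.4 101.5  12.9  87.1] [[470.0, 119.0], [483.0, 118.0], [489.0, 220.0], [476.0, 220.0]]
scene red [ 0.4744 -0.2045] 87.3 [59. 61.] 0.0162
scene orange [ 0.5988 -0.3255] 81.7 [60. 61.] 0.0162
scene yellow [ 0.4562 -0.3421] 41.8 [61. 60.] 0.0161
scene green [ 0.6005 -0.2106] 72.2 [60. 60.] 0.0164
scene blue [ 0.4687 -0.1024] 82.2 [60. 61.] 0.016
scene brown [0.6858 0.4048] 33.3 [64. 27.] 0.0167
side red [ 0.473  -0.2047] 87.2 [60. 59.] 0.0167
side orange [ 0.5979 -0.3251] 81.3 [60. 60.] 0.0171
side yellow [ 0.4542 -0.3418] 41.0 [60. 60.] 0.0171
side green [0.552  0.2251] 87.4 [349. 320.] 0.0166
side blue [ 0.466  -0.1028] 82.4 [61. 60.] 0.0171
side brown [ 0.5834 -0.0835] 48.5 [61. 60.] 0.0174
```

```bash
python3 - <<'E'
from h import *
for c in ("scene","side"):
    W=np.load(c+"0.npy")
    reg=(W[...,0]>.35)&(W[...,0]<.85)&(W[...,1]>.02)&(W[...,1]<.32)
    for nm,a,b in (("plinth",.011,.030),("top",.092,.104)):
        m=(reg&(W[...,2]>a)&(W[...,2]<b)).astype(np.uint8)
        n,l,s,_=cv2.connectedComponentsWithStats(m)
        P=W[np.isin(l,[k for k in range(1,n) if s[k,4]>30])]
        best=None
        for yaw in np.arange(-8,4,.25):
            q=np.deg2rad(yaw); u=P[:,:2]@[np.cos(q),np.sin(q)]; v=P[:,:2]@[-np.sin(q),np.cos(q)]
            e=[np.percentile(u,.5),np.percentile(u,99.5),np.percentile(v,.5),np.percentile(v,99.5)]
            A=(e[1]-e[0])*(e[3]-e[2])
            if best is None or A<best[0]: best=(A,yaw,np.round(e,4))
        print(c,nm,len(P),best[1:],P[:,2].mean().round(4))
E
```

```text
scene plinth 3994 (np.float64(-2.75), array([0.3985, 0.7025, 0.0783, 0.2978])) 0.0162
scene top 1328 (np.float64(-3.25), array([0.4047, 0.536 , 0.0921, 0.2985])) 0.098
side plinth 4156 (np.float64(-2.25), array([0.3837, 0.7008, 0.0735, 0.2939])) 0.0175
side top 2561 (np.float64(-2.25), array([0.4071, 0.5361, 0.0841, 0.2907])) 0.0994
```

Call:
jog_arm(
  commands=[0.69, -0.6, 0, 0, 0, 0.11, 45, 0.69, -0.6, 0, 0, 0, 0.11, 45, 0.69, -0.6, 0, 0, 0, 0.11, 45, 0.69, -0.62, 0, 0, 0, 0.12, 45, 0, 0, 0, 0, 0, 0, 45],
  newtons=20,
)

```text
t: 2.62
tool_pos: [0.4807, 0.1702, 0.2315]
tool_rot: [-2.266, -2.176, -0.001]
contact_force: [-0.3, 0.1, -0.7]
opening: 0.0452
grip_force: 0.0
```

Call:
jog_arm(
  commands=[0, 0, 0.7, 0, 0, 0, 45, 0, 0, 0.7, 0, 0, 0, 45, 0, 0, 0.4, 0, 0, 0, 45, 0, 0, 0.2, 0, 0, 0, 45, 0, 0, 0, 0, 0, 0, 22, 0, 0, 0, 0, 0, 0, 22, 0, 0, 0, 0, 0, 0, 22],
)

```text
t: 3.5
tool_pos: [0.4833, 0.168, 0.1126]
tool_rot: [2.27, 2.17, 0.002]
contact_force: [-0.4, 0.3, 0.5]
opening: 0.0223
grip_force: 0.2
```

Call:
jog_arm(
  commands=[0, 0.4, 0, 0, 0, 0, 22, 0, 0.5, 0, 0, 0, 0, 22, 0, 0.5, 0, 0, 0, 0, 22, 0, 0.5, 0, 0, 0, 0, 22, 0, 0.4, 0, 0, 0, 0, 22, 0, 0.3, 0, 0, 0, 0, 22, 0, 0.1, 0, 0, 0, 0, 22, 0, 0, 0, 0, 0, 0, 22],
)

```text
t: 4.5
tool_pos: [0.6436, 0.1607, 0.1121]
tool_rot: [-2.27, -2.17, 0.003]
contact_force: [-4.4, -0.3, 2.2]
opening: 0.0222
grip_force: 2.2
```

```bash
python3 - <<'E'
from h import *
d=eyes.get_image("side"); save(d,"side1"); W=cloud(d)
m=(W[...,0]>.5)&(W[...,0]<.85)&(W[...,1]>.02)&(W[...,1]<.34)&(W[...,2]>.093)&(W[...,2]<.105)
P=W[m]; print(np.percentile(P[:,0],[1,2,5,50,95,98,99]).round(3))
E
```

```text
[0.573 0.575 0.579 0.63  0.697 0.701 0.703]
```

View pics/side1.png

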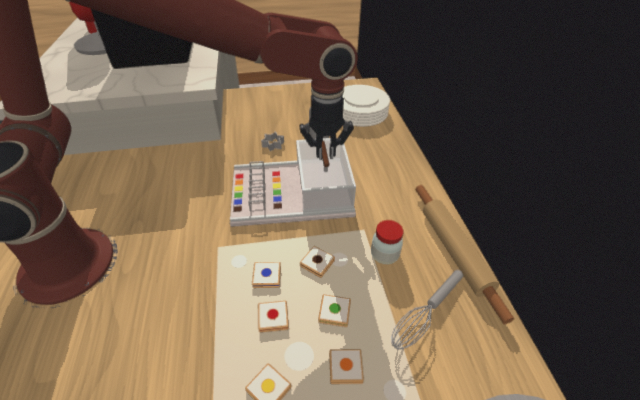

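The cover is slid nearly to the far end; the slots with both tag columns (238 and 277, 175–210) are now clear.

Call:
jog_arm(
  commands=[0, 0.12, 0, 0, 0, 0, 22, 0, 0.08, 0, 0, 0, 0, 22, 0, 0, 0, 0, 0, 0, 22],
)

```text
t: 4.92
tool_pos: [0.6437, 0.1607, 0.1115]
tool_rot: [-2.253, -2.157, 0.041]
contact_force: [-45.8, -3.8, 28.6]
opening: 0.0221
grip_force: 23.6
```

```bash
python3 - <<'E'
from h import *
d=eyes.get_image("scene"); save(d,"scene1"); W=cloud(d); np.save("scene1.npy",W)
d2=eyes.get_image("side"); W2=cloud(d2); np.save("side1.npy",W2); save(d2,"side1b")
# tags: saturated colours near plinth
for c,dd,w in (("scene",d,W),("side",d2,W2)):
    hsv=cv2.cvtColor(dd["image"],cv2.COLOR_RGB2HSV)
    m=(w[...,0]>.38)&(w[...,0]<.56)&(w[...,1]>.05)&(w[...,1]<.3)&(w[...,2]>.008)&(w[...,2]<.025)&((hsv[...,1]>110)|(hsv[...,2]<70))
    n,l,s,ce=cv2.connectedComponentsWithStats(m.astype(np.uint8),connectivity=4)
    for k in range(1,n):
        if s[k,4]>=8: print(c,s[k,4],ce[k].round(),np.nanmean(w[l==k],0).round(4),dd["image"][l==k].mean(0).round())
E
```

```text
scene 22 [334. 146.] [0.412  0.2367 0.0164] [130.  54.  52.]
scene 24 [328. 149.] [0.4101 0.2117 0.0161] [162.  94.  62.]
scene 20 [321. 152.] [0.4089 0.1854 0.0162] [165. 140.  70.]
scene 10 [314. 156.] [0.4089 0.159  0.0155] [ 63. 103.  50.]
scene 12 [308. 160.] [0.4079 0.1324 0.0155] [ 51.  56. 116.]
scene 9 [300. 163.] [0.4063 0.1059 0.0151] [58. 43. 36.]
scene 8 [340. 170.] [0.5075 0.1796 0.0169] [168. 144.  86.]
scene 13 [320. 182.] [0.5094 0.1018 0.0157] [53. 37. 32.]
side 30 [276. 173.] [0.5147 0.2306 0.0177] [195.  72.  72.]
side 72 [239. 179.] [0.4101 0.2218 0.0174] [205. 109.  78.]
side 35 [276. 179.] [0.5142 0.2058 0.0176] [215. 138.  79.]
side 33 [277. 185.] [0.5131 0.1798 0.0178] [218. 205.  90.]
side 36 [238. 188.] [0.4091 0.1844 0.0176] [216. 200.  88.]
side 24 [277. 192.] [0.5125 0.1541 0.0171] [100. 160.  75.]
side 27 [238. 195.] [0.4079 0.159  0.0173] [ 97. 157.  73.]
side 28 [277. 198.] [0.51   0.1274 0.0177] [ 78.  90. 177.]
side 27 [238. 201.] [0.4071 0.1324 0.0174] [ 75.  87. 173.]
side 17 [278. 206.] [0.5093 0.1005 0.0179] [87. 58. 45.]
side 19 [237. 209.] [0.4059 0.1051 0.0178] [83. 56. 43.]
```

```bash
cat >> h.py <<'E'
O=np.array([.461,.169]); YAW=-.045
def slot(i): # 1..6
    x,y=0,.065-.026*(i-1); c,s=np.cos(YAW),np.sin(YAW)
    return O+[c*x-s*y,s*x+c*y]
def Rt(phi,lean,flip=False):
    "closing axis (tool y) at yaw phi; body leaned by lean (rad) towards +p (yaw phi+90deg)"
    c=np.array([np.cos(phi),np.sin(phi),0]); p=np.array([-np.sin(phi),np.cos(phi),0])
    z=-(np.cos(lean)*np.array([0,0,1])+np.sin(lean)*p)
    if flip: c=-c
    return R.from_matrix(np.stack([np.cross(c,z),c,z],1))
def plan(wps,start=None):
    o=ctrl.get_obs()
    pos,rot=(np.array(o["tool_pos"]),R.from_rotvec(o["tool_rot"])) if start is None else start
    rows=[]
    for P,Q,g,n in wps:
        P=pos if P is None else np.array(P,float); Q=rot if Q is None else Q
        d=np.linalg.norm(P-pos); a=(rot.inv()*Q).magnitude()
        n=max(n,int(np.ceil(max(d/.045,a/.085))))
        p0,r0=pos,rot; rv=(r0.inv()*Q).as_rotvec()
        for k in range(1,n+1):
            tp=p0+(P-p0)*k/n; tr=r0*R.from_rotvec(rv*k/n)
            s=np.round(rot.inv().apply(tp-pos)/.06,2); w=np.round((rot.inv()*tr).as_rotvec()/.1,2)
            assert abs(s).max()<=1 and abs(w).max()<=1
            pos=pos+rot.apply(s*.06); rot=rot*R.from_rotvec(w*.1)
            rows.append([*(s+0.),*(w+0.),g])
    for i in range(0,len(rows),20):
        print(len(rows[i:i+20]),"["+", ".join(f"{v:g}" for r in rows[i:i+20] for v in r)+"]")
    return pos,rot
E
python3 - <<'E'
from h import *
o=ctrl.get_obs(); p=np.array(o["tool_pos"]); q=R.from_rotvec(o["tool_rot"])
phi=np.deg2rad(-2.7)
plan([(p+[-.012,0,0],None,40,1),(p+[-.012,0,.1],None,80,3),([.474,-.205,.16],Rt(phi,np.pi/4),76,8)])
E
```

```text
14 [-0.01, -0.2, 0.01, 0, 0, 0, 40, 0, -0.02, -0.56, 0, 0, 0, 80, 0, -0.02, -0.55, 0, 0, 0, 80, 0, -0.02, -0.56, 0, 0, 0, 80, -0.62, -0.23, 0.1, -0.03, -0.78, 0.02, 76, -0.61, -0.23, 0.14, -0.03, -0.78, 0.01, 76, -0.6, -0.24, 0.19, -0.03, -0.78, 0.02, 76, -0.58, -0.23, 0.24, -0.03, -0.79, 0.02, 76, -0.57, -0.23, 0.28, -0.03, -0.78, 0.02, 76, -0.54, -0.23, 0.32, -0.03, -0.78, 0.01, 76, -0.51, -0.23, 0.36, -0.03, -0.78, 0.02, 76, -0.48, -0.23, 0.4, -0.03, -0.78, 0.02, 76, -0.45, -0.23, 0.44, -0.03, -0.78, 0.02, 76, -0.42, -0.24, 0.47, -0.04, -0.78, 0.01, 76]
```

Call:
jog_arm(
  commands=[-0.01, -0.2, 0.01, 0, 0, 0, 40, 0, -0.02, -0.56, 0, 0, 0, 80, 0, -0.02, -0.55, 0, 0, 0, 80, 0, -0.02, -0.56, 0, 0, 0, 80, -0.62, -0.23, 0.1, -0.03, -0.78, 0.02, 76, -0.61, -0.23, 0.14, -0.03, -0.78, 0.01, 76, -0.6, -0.24, 0.19, -0.03, -0.78, 0.02, 76, -0.58, -0.23, 0.24, -0.03, -0.79, 0.02, 76, -0.57, -0.23, 0.28, -0.03, -0.78, 0.02, 76, -0.54, -0.23, 0.32, -0.03, -0.78, 0.01, 76, -0.51, -0.23, 0.36, -0.03, -0.78, 0.02, 76, -0.48, -0.23, 0.4, -0.03, -0.78, 0.02, 76, -0.45, -0.23, 0.44, -0.03, -0.78, 0.02, 76, -0.42, -0.24, 0.47, -0.04, -0.78, 0.01, 76],
)

```text
t: 6.78
tool_pos: [0.4843, -0.2062, 0.1537]
tool_rot: [1.81, 1.7, -0.711]
contact_force: [0.7, 0.4, 0.5]
opening: 0.0761
grip_force: 0.0
```

```bash
cat >> h.py <<'E'
def look(n,cams=("scene","side")):
    out=[]
    for c in cams:
        d=eyes.get_image(c); r=nets.silhouettes(c,"biscuit_"+n); W=cloud(d)
        for q in r[:2]:
            try: x=biscuit(W,q["mask"])
            except Exception: continue
            ok=abs(x[2]-60).max()<5
            if ok: print(c,n,round(q["p"],2),x[0].round(4),round(x[1],1),x[2].round(0)); break
E
python3 - <<'E'
from h import *
o=ctrl.get_obs(); print(o["q"].round(3),o["tool_pos"].round(4))
phi=np.deg2rad(-2.7); print((Rt(phi,np.pi/4).inv()*R.from_rotvec(o["tool_rot"])).as_rotvec().round(3))
for n in COL: look(n)
d=eyes.get_image("wrist"); save(d,"wrist1")
E
```

```text
[-0.171 -0.126  2.066 -0.844  1.201  0.212] [ 0.4843 -0.2062  0.1537]
[-0.026  0.002  0.026]
scene red 0.69 [ 0.4747 -0.2046] 87.3 [59. 62.]
side red 0.89 [ 0.473  -0.2045] 87.5 [61. 59.]
scene orange 0.97 [ 0.599  -0.3257] 81.2 [60. 62.]
side orange 0.69 [ 0.598  -0.3256] 81.5 [60. 60.]
scene yellow 0.75 [ 0.4554 -0.3424] 41.0 [61. 62.]
side yellow 0.77 [ 0.454  -0.3419] 40.4 [60. 60.]
scene green 0.64 [ 0.6003 -0.2106] 71.4 [60. 62.]
side green 0.7 [ 0.599  -0.2106] 71.9 [61. 60.]
scene blue 0.98 [ 0.4677 -0.1021] 82.3 [59. 62.]
side blue 0.73 [ 0.4661 -0.1019] 82.4 [60. 60.]
scene brown 0.89 [ 0.5846 -0.0835] 49.2 [60. 60.]
side brown 0.83 [ 0.5833 -0.0829] 48.3 [62. 61.]
```

View pics/wrist1.png

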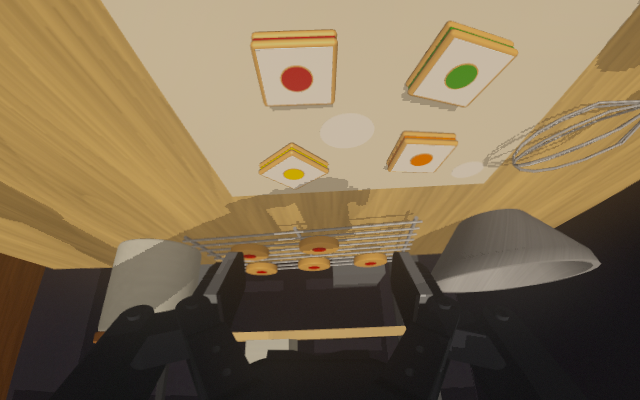

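```bash
python3 - <<'E'
from h import *
q=Rt(np.deg2rad(-2.7),np.pi/4)
plan([([.474,-.2045,.05],q,76,3),([.474,-.2045,.009],q,76,2),(None,None,76,1)])
E
```

```text
6 [0.4, -0.08, 0.4, 0.08, -0.01, -0.08, 76, 0.41, -0.07, 0.41, 0.07, -0.02, -0.09, 76, 0.4, -0.06, 0.4, 0.08, -0.01, -0.08, 76, 0.24, 0, 0.24, 0, 0, 0, 76, 0.24, 0, 0.24, 0, 0, 0, 76, 0, 0, 0, 0, 0, 0, 76]
```

Call:
jog_arm(
  commands=[0.4, -0.08, 0.4, 0.08, -0.01, -0.08, 76, 0.41, -0.07, 0.41, 0.07, -0.02, -0.09, 76, 0.4, -0.06, 0.4, 0.08, -0.01, -0.08, 76, 0.24, 0, 0.24, 0, 0, 0, 76, 0.24, 0, 0.24, 0, 0, 0, 76, 0, 0, 0, 0, 0, 0, 76],
)

```text
t: 8.78
tool_pos: [0.4726, -0.2042, 0.0078]
tool_rot: [1.807, 1.727, -0.752]
contact_force: [0.4, 0.1, -0.0]
opening: 0.0759
grip_force: 0.0
```

```bash
python3 - <<'E'
from h import *
o=ctrl.get_obs(); print(o["q"].round(3),o["tool_pos"].round(4),o["contact_force"].round(1))
d=eyes.get_image("wrist"); save(d,"wrist2")
look("red")
E
```

```text
[-0.169  0.14   2.103 -0.95   1.041  0.444] [ 0.4726 -0.2042  0.0078] [ 0.4  0.1 -0. ]
side red 0.58 [ 0.473  -0.2041] 87.4 [59. 59.]
```

View pics/wrist2.png

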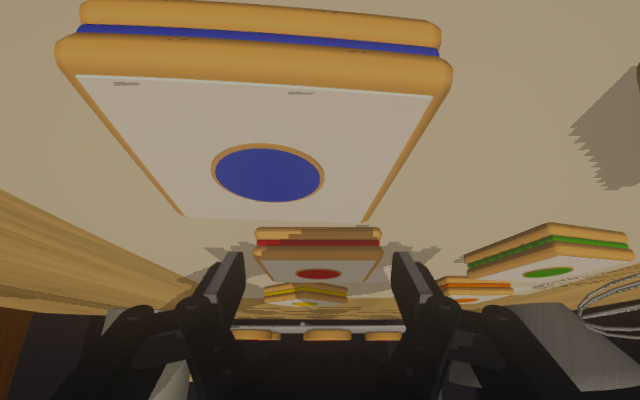

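The wrist picture shows the fingers (230–400, 290) straddling the red biscuit (320, 255), clear of the blue one above.

Call:
jog_arm(
  commands=[0, 0, 0, 0, 0, 0, 50, 0, 0, 0, 0, 0, 0, 50, 0, 0, 0, 0, 0, 0, 50, 0, 0, 0, 0, 0, 0, 50, -0.24, 0, -0.24, 0, 0, 0, 50, -0.47, 0, -0.47, 0, 0, 0, 50, -0.47, 0, -0.47, 0, 0, 0, 50, -0.47, 0, -0.47, 0, 0, 0, 50, 0, 0, 0, 0, 0, 0, 50],
  newtons=50,
)

```text
t: 10.15
tool_pos: [0.4762, -0.2049, 0.1534]
tool_rot: [1.807, 1.718, -0.741]
contact_force: [0.4, 0.5, -1.1]
opening: 0.0577
grip_force: 53.5
```

```bash
cat >> h.py <<'E'
LEAN=np.pi/4
def place(i,zin=.047,back=.0):
    "from wherever: over slot i with biscuit upright, then down"
    s=slot(i); q=Rt(YAW,-LEAN)
    st=plan([([*s,.13],q,50,8),(None,None,50,2)])
    plan([([*s,.07],q,50,3),([*s,zin],q,50,3),(None,None,50,1)],st)
E
python3 - <<'E'
from h import *
o=ctrl.get_obs(); print(o["q"].round(3),o["tool_pos"].round(4),o["opening"],o["grip_force"])
place(1)
E
```

```text
[-0.169 -0.131  2.072 -0.843  1.223  0.193] [ 0.4762 -0.2049  0.1534] 0.057701906229481764 53.4979784488678
20 [0.29, -0.03, -0.26, 0, 0.83, 0, 50, 0.3, -0.03, -0.23, 0.01, 0.82, 0, 50, 0.33, -0.03, -0.21, 0, 0.83, 0, 50, 0.34, -0.03, -0.18, 0.01, 0.83, 0, 50, 0.35, -0.03, -0.15, 0, 0.83, 0, 50, 0.36, -0.02, -0.12, 0.01, 0.82, -0.01, 50, 0.38, -0.03, -0.09, 0, 0.83, 0, 50, 0.38, -0.03, -0.06, 0.01, 0.83, 0, 50, 0.38, -0.03, -0.03, 0, 0.82, 0, 50, 0.39, -0.03, 0.01, 0.01, 0.83, 0, 50, 0.38, -0.03, 0.04, 0, 0.83, 0, 50, 0.38, -0.03, 0.06, 0, 0.82, 0, 50, 0.37, -0.03, 0.1, 0.01, 0.83, 0, 50, 0.36, -0.03, 0.13, 0, 0.83, 0, 50, 0.35, -0.03, 0.16, 0.01, 0.83, 0, 50, 0.34, -0.02, 0.19, 0, 0.82, -0.01, 50, 0.32, -0.03, 0.21, 0.01, 0.83, 0, 50, 0.3, -0.03, 0.24, 0, 0.83, 0, 50, 0.28, -0.03, 0.26, 0.01, 0.82, 0, 50, 0, 0, 0, 0, 0, 0, 50]
1 [0, 0, 0, 0, 0, 0, 50]
7 [-0.24, 0, 0.24, 0, 0, 0, 50, -0.23, 0, 0.23, 0, 0, 0, 50, -0.24, 0, 0.24, 0, 0, 0, 50, -0.09, 0, 0.09, 0, 0, 0, 50, -0.09, 0, 0.09, 0, 0, 0, 50, -0.09, 0, 0.09, 0, 0, 0, 50, 0, 0, 0, 0, 0, 0, 50]
```

Call:
jog_arm(
  commands=[0.29, -0.03, -0.26, 0, 0.83, 0, 50, 0.3, -0.03, -0.23, 0.01, 0.82, 0, 50, 0.33, -0.03, -0.21, 0, 0.83, 0, 50, 0.34, -0.03, -0.18, 0.01, 0.83, 0, 50, 0.35, -0.03, -0.15, 0, 0.83, 0, 50, 0.36, -0.02, -0.12, 0.01, 0.82, -0.01, 50, 0.38, -0.03, -0.09, 0, 0.83, 0, 50, 0.38, -0.03, -0.06, 0.01, 0.83, 0, 50, 0.38, -0.03, -0.03, 0, 0.82, 0, 50, 0.39, -0.03, 0.01, 0.01, 0.83, 0, 50, 0.38, -0.03, 0.04, 0, 0.83, 0, 50, 0.38, -0.03, 0.06, 0, 0.82, 0, 50, 0.37, -0.03, 0.1, 0.01, 0.83, 0, 50, 0.36, -0.03, 0.13, 0, 0.83, 0, 50, 0.35, -0.03, 0.16, 0.01, 0.83, 0, 50, 0.34, -0.02, 0.19, 0, 0.82, -0.01, 50, 0.32, -0.03, 0.21, 0.01, 0.83, 0, 50, 0.3, -0.03, 0.24, 0, 0.83, 0, 50, 0.28, -0.03, 0.26, 0.01, 0.82, 0, 50, 0, 0, 0, 0, 0, 0, 50],
)

```text
t: 12.65
tool_pos: [0.4596, 0.2344, 0.124]
tool_rot: [-1.806, -1.717, -0.733]
contact_force: [-0.0, -0.0, -0.5]
opening: 0.0579
grip_force: 53.5
```

```bash
python3 - <<'E'
from h import *
o=ctrl.get_obs(); print(o["q"].round(3),o["tool_pos"].round(4),(Rt(YAW,-LEAN).inv()*R.from_rotvec(o["tool_rot"])).as_rotvec().round(3),slot(1))
d=eyes.get_image("wrist"); save(d,"wrist3")
W=cloud(d); np.save("wrist3.npy",W)
o["tool_pos"]
im=[d["image"]]; d=eyes.get_image("scene"); im.append(cv2.resize(d["image"][90:250,240:440],(800,640))[:400]); 
cv2.imwrite("pics/c3.png",cv2.cvtColor(cv2.resize(d["image"][80:240,230:430],(750,600)),cv2.COLOR_RGB2BGR))
E
```

```text
[-0.082 -0.161  2.154  0.819  1.311 -0.321] [0.4596 0.2344 0.124 ] [ 0.01  -0.001  0.01 ] [0.46392401 0.2339342 ]
```

View pics/wrist3.png

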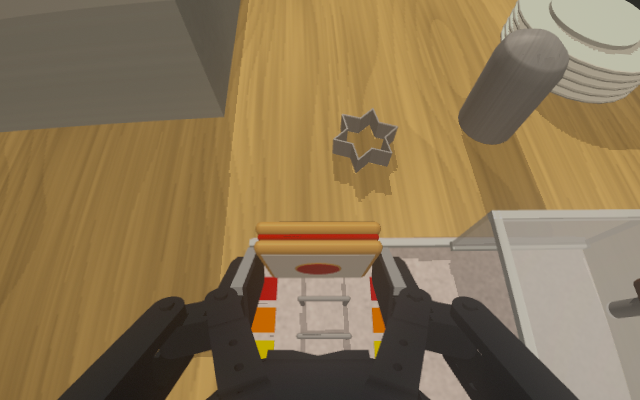

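```bash
cat >> h.py <<'E'
def tags(d,w):
    hsv=cv2.cvtColor(d["image"],cv2.COLOR_RGB2HSV)
    m=(w[...,0]>.38)&(w[...,0]<.56)&(w[...,1]>.05)&(w[...,1]<.27)&(w[...,2]>.008)&(w[...,2]<.025)&(hsv[...,1]>130)
    n,l,s,ce=cv2.connectedComponentsWithStats(m.astype(np.uint8),connectivity=4)
    for k in range(1,n):
        if s[k,4]>=60: 
            P=w[l==k]; print(s[k,4],ce[k].round(),P.mean(0).round(4),np.ptp(P[:,:2],0).round(3),d["image"][l==k].mean(0).round())
def held(w,n,pos):
    "biscuit held upright: points near pos"
    m=(abs(w[...,0]-pos[0])<.026)&(abs(w[...,1]-pos[1])<.03)&(abs(w[...,2]-pos[2])<.045)
    P=w[m]; return P
E
python3 - <<'E'
from h import *
d=eyes.get_image("wrist"); W=cloud(d); tags(d,W)
m=(abs(W[...,0]-.46)<.12)&(abs(W[...,1]-.169)<.12)&(W[...,2]>.047)&(W[...,2]<.06)
u=W[m]; print("archtop", len(u))
from collections import Counter
c,s=np.cos(YAW),np.sin(YAW)
D=u[:,:2]-O; y=-s*D[:,0]+c*D[:,1]; x=c*D[:,0]+s*D[:,1]
for k in sorted(Counter((y//.004).astype(int)).items()): print(k[0]*4,k[1],x[(y//.004)==k[0]].mean().round(3),end="; ")
r=nets.silhouettes("wrist","biscuit_red")
for q in r[:1]:
    P=W[q["mask"]]; 
    top=P[P[:,2]>np.nanpercentile(P[:,2],90)-.004]
    D=P[:,:2]-O; y=-s*D[:,0]+c*D[:,1]; x=c*D[:,0]+s*D[:,1]
    print("\nbisc",q["p"],q["bbox"],"z",np.nanpercentile(P[:,2],[2,50,98]).round(4),"y",np.nanpercentile(y,[2,50,98]).round(4),"x",np.nanpercentile(x,[2,98]).round(4))
    for zz in np.arange(.09,.17,.006):
        k=abs(P[:,2]-zz)<.003
        if k.sum()>5: print(zz.round(3),np.nanpercentile(y[k],[5,50,95]).round(4),end="; ")
E
```

```text
273 [268. 289.] [0.4163 0.2358 0.0155] [0.013 0.02 ] [168.  34.  23.]
150 [371. 289.] [0.5068 0.2312 0.0156] [0.007 0.019] [164.  40.  33.]
483 [263. 320.] [0.4125 0.2103 0.0154] [0.018 0.02 ] [193. 103.   4.]
321 [376. 320.] [0.5082 0.2059 0.0154] [0.012 0.02 ] [191. 104.   6.]
218 [263. 347.] [0.4133 0.1891 0.0154] [0.014 0.014] [187. 165.   1.]
121 [375. 347.] [0.5047 0.1849 0.0156] [0.008 0.014] [188. 166.   8.]
archtop 655
24 294 -0.0; 28 52 -0.001; 48 110 -0.001; 52 156 -0.002; 96 12 0.114; 100 31 0.114; 
bisc 0.7 [454.0, 27.9, 565.7, 143.6] z [0.0045 0.082  0.1163] y [0.2294 0.2424 0.2781] x [0.1657 0.2173]
0.09 [0.2299 0.2369 0.2684]; 0.096 [0.231  0.2391 0.2704]; 0.102 [0.2327 0.2397 0.2722]; 0.108 [0.2363 0.2463 0.2784]; 0.114 [0.2446 0.2566 0.2752]; 0.12 [0.2568 0.2631 0.2667];
```

```bash
cat >> h.py <<'E'
def held(c="wrist"):
    d=eyes.get_image(c); W=cloud(d); o=ctrl.get_obs(); q=R.from_rotvec(o["tool_rot"])
    t=np.array(o["tool_pos"]); D=W-t
    cs,s=np.cos(YAW),np.sin(YAW)
    X=cs*D[...,0]+s*D[...,1]; Y=-s*D[...,0]+cs*D[...,1]; Z=D[...,2]
    m=(abs(X)<.022)&(abs(Y)<.03)&(abs(Z)<.045)
    # window face (n=-y): median y per height; top edge
    print("n",m.sum(),"Z",np.percentile(Z[m],[1,99]).round(4),"Y",np.percentile(Y[m],[1,50,99]).round(4))
    for z in (-.02,-.01,0,.01,.02,.03,.04):
        k=m&(abs(Z-z)<.003)
        if k.sum()>8: print(z,np.percentile(Y[k],[2,10,50,90,98]).round(4),end="; ")
    hi=m&(Z>.026); 
    if hi.sum()>8: print("\ntop",Y[hi].min().round(4),Y[hi].max().round(4),Z[hi].max().round(4))
    m2=(abs(X)<.04)&(abs(Y)<.01)&(Z>.02)&(Z<.04); print("X",np.percentile(X[m2],[1,99]).round(4), "tcp in case", (t[:2]-O)@np.array([[cs,-s],[s,cs]]), t[2])
E
python3 - <<'E'
from h import *
held()
E
```

```text
n 5046 Z [-0.0248  0.0293] Y [-0.0074 -0.0041  0.0088]
-0.02 [-0.0069 -0.0068 -0.0066 -0.0064 -0.0063]; -0.01 [-0.0075 -0.0074 -0.0067 -0.0064 -0.0063]; 0 [-0.0075 -0.0074 -0.0071 -0.0064 -0.0063]; 0.01 [-0.0074 -0.0071 -0.0065 -0.0063 -0.0061]; 0.02 [-0.0068 -0.0067 -0.0064 -0.0063 -0.0061]; 0.03 [-0.0055 -0.0045  0.0011  0.0075  0.0087]; 
top -0.0069 0.0094 0.0302
X [-0.0319  0.0318] tcp in case [-0.00180465  0.06493932] 0.12732291636602666
```

```bash
cat >> h.py <<'E'
def W2(x,y): 
    c,s=np.cos(YAW),np.sin(YAW); return O+[c*x-s*y,s*x+c*y]
def lower(i,dy,z=.046):
    s=W2(0,.065-.026*(i-1)+dy); q=Rt(YAW,-LEAN)
    plan([([*s,.075],q,50,3),([*s,z],q,50,4),(None,None,50,2)])
E
python3 - <<'E'
from h import *
lower(1,-.001)
E
```

```text
9 [-0.21, 0.01, 0.2, -0.02, 0, -0.02, 50, -0.21, 0.01, 0.2, -0.01, 0, -0.01, 50, -0.21, 0.01, 0.21, -0.02, 0, -0.02, 50, -0.08, 0, 0.08, 0, 0, 0, 50, -0.09, 0, 0.09, 0, 0, 0, 50, -0.08, 0, 0.08, 0, 0, 0, 50, -0.09, 0, 0.09, 0, 0, 0, 50, 0, 0, 0, 0, 0, 0, 50, 0, 0, 0, 0, 0, 0, 50]
```

Call:
jog_arm(
  commands=[-0.21, 0.01, 0.2, -0.02, 0, -0.02, 50, -0.21, 0.01, 0.2, -0.01, 0, -0.01, 50, -0.21, 0.01, 0.21, -0.02, 0, -0.02, 50, -0.08, 0, 0.08, 0, 0, 0, 50, -0.09, 0, 0.09, 0, 0, 0, 50, -0.08, 0, 0.08, 0, 0, 0, 50, -0.09, 0, 0.09, 0, 0, 0, 50, 0, 0, 0, 0, 0, 0, 50, 0, 0, 0, 0, 0, 0, 50],
)

```text
t: 14.02
tool_pos: [0.4635, 0.2335, 0.0457]
tool_rot: [-1.804, -1.725, -0.748]
contact_force: [-0.6, 0.2, 0.6]
opening: 0.0585
grip_force: 53.6
```

```bash
python3 - <<'E'
from h import *
o=ctrl.get_obs(); print(o["tool_pos"].round(4),o["contact_force"].round(1),o["q"].round(2))
held(); 
E
```

```text
[0.4635 0.2335 0.0457] [-0.6  0.2  0.6] [-0.08 -0.    2.17  0.87  1.19 -0.47]
n 8006 Z [-0.0325  0.0295] Y [-0.0292 -0.0065  0.0086]
-0.02 [-0.0141 -0.014  -0.0135 -0.0121 -0.0092]; -0.01 [-0.014  -0.0135 -0.0068 -0.0063 -0.0062]; 0 [-0.014  -0.0074 -0.007  -0.0063 -0.0061]; 0.01 [-0.0138 -0.0129 -0.0066 -0.0063 -0.0062]; 0.02 [-0.0068 -0.0067 -0.0065 -0.0062 -0.0061]; 0.03 [-0.0056 -0.0047  0.0013  0.0075  0.0088]; 
top -0.0067 0.0093 0.0305
X [-0.0318  0.0321] tcp in case [-0.00046905  0.0645297 ] 0.04569574567117098
```

```bash
cat >> h.py <<'E'
def go(bx,by,deg,z=.13):
    o=ctrl.get_obs(); p=np.array(o["tool_pos"]); q=R.from_rotvec(o["tool_rot"])
    phi=np.deg2rad(deg)
    b=-q.apply([0,0,1])
    return plan([(None,None,74,3),(p+.06*b,None,74,3),(p+.06*b+[0,0,.06],None,76,2),([bx,by,z],Rt(phi,LEAN),76,8),(None,None,76,1)])
E
python3 - <<'E'
from h import *
go(.5985,-.3255,-8.5)
E
```

```text
20 [0, 0, 0, 0, 0, 0, 74, 0, 0, 0, 0, 0, 0, 74, 0, 0, 0, 0, 0, 0, 74, 0, 0, -0.33, 0, 0, 0, 74, 0, 0, -0.34, 0, 0, 0, 74, 0, 0, -0.33, 0, 0, 0, 74, 0.35, 0, -0.35, 0, 0, 0, 76, 0.36, 0, -0.36, 0, 0, 0, 76, -0.33, 0.14, -0.31, 0, -0.83, 0.06, 76, -0.35, 0.14, -0.27, 0, -0.82, 0.06, 76, -0.37, 0.15, -0.25, 0, -0.83, 0.06, 76, -0.39, 0.14, -0.22, 0, -0.83, 0.06, 76, -0.4, 0.15, -0.18, 0, -0.82, 0.06, 76, -0.42, 0.16, -0.15, 0, -0.83, 0.06, 76, -0.43, 0.15, -0.11, 0, -0.82, 0.06, 76, -0.43, 0.16, -0.08, 0, -0.83, 0.06, 76, -0.44, 0.16, -0.04, 0, -0.83, 0.06, 76, -0.44, 0.16, -0.01, 0, -0.82, 0.06, 76, -0.44, 0.16, 0.04, 0, -0.83, 0.06, 76, -0.43, 0.17, 0.06, 0, -0.83, 0.06, 76]
8 [-0.43, 0.17, 0.1, 0, -0.82, 0.06, 76, -0.41, 0.17, 0.14, 0, -0.83, 0.06, 76, -0.4, 0.18, 0.17, 0, -0.82, 0.06, 76, -0.39, 0.18, 0.21, 0, -0.83, 0.06, 76, -0.36, 0.18, 0.23, 0, -0.83, 0.06, 76, -0.35, 0.18, 0.26, 0, -0.82, 0.06, 76, -0.31, 0.18, 0.29, 0, -0.83, 0.06, 76, 0, 0, 0, 0, 0, 0, 76]
```

Call:
jog_arm(
  commands=[0, 0, 0, 0, 0, 0, 74, 0, 0, 0, 0, 0, 0, 74, 0, 0, 0, 0, 0, 0, 74, 0, 0, -0.33, 0, 0, 0, 74, 0, 0, -0.34, 0, 0, 0, 74, 0, 0, -0.33, 0, 0, 0, 74, 0.35, 0, -0.35, 0, 0, 0, 76, 0.36, 0, -0.36, 0, 0, 0, 76, -0.33, 0.14, -0.31, 0, -0.83, 0.06, 76, -0.35, 0.14, -0.27, 0, -0.82, 0.06, 76, -0.37, 0.15, -0.25, 0, -0.83, 0.06, 76, -0.39, 0.14, -0.22, 0, -0.83, 0.06, 76, -0.4, 0.15, -0.18, 0, -0.82, 0.06, 76, -0.42, 0.16, -0.15, 0, -0.83, 0.06, 76, -0.43, 0.15, -0.11, 0, -0.82, 0.06, 76, -0.43, 0.16, -0.08, 0, -0.83, 0.06, 76, -0.44, 0.16, -0.04, 0, -0.83, 0.06, 76, -0.44, 0.16, -0.01, 0, -0.82, 0.06, 76, -0.44, 0.16, 0.04, 0, -0.83, 0.06, 76, -0.43, 0.17, 0.06, 0, -0.83, 0.06, 76],
)

```text
t: 16.58
tool_pos: [0.5479, -0.1357, 0.1364]
tool_rot: [2.239, 2.007, -0.256]
contact_force: [-0.2, 0.1, -1.0]
opening: 0.0759
grip_force: 0.0
```

Call:
jog_arm(
  commands=[-0.43, 0.17, 0.1, 0, -0.82, 0.06, 76, -0.41, 0.17, 0.14, 0, -0.83, 0.06, 76, -0.4, 0.18, 0.17, 0, -0.82, 0.06, 76, -0.39, 0.18, 0.21, 0, -0.83, 0.06, 76, -0.36, 0.18, 0.23, 0, -0.83, 0.06, 76, -0.35, 0.18, 0.26, 0, -0.82, 0.06, 76, -0.31, 0.18, 0.29, 0, -0.83, 0.06, 76, 0, 0, 0, 0, 0, 0, 76],
)

```text
t: 17.58
tool_pos: [0.5975, -0.3252, 0.1275]
tool_rot: [1.907, 1.645, -0.792]
contact_force: [0.3, -0.4, -0.2]
opening: 0.0761
grip_force: 0.0
```

```bash
cat >> h.py <<'E'
def down(bx,by,deg,zz=.009):
    q=Rt(np.deg2rad(deg),LEAN)
    st=plan([([bx,by,.05],q,76,3),([bx,by,zz],q,76,3),(None,None,76,1)])
    print("then"); plan([(None,None,50,4),([bx,by,.13],q,50,5),(None,None,50,1)],st)
def stood(c="side",rng=range(1,7)):
    d=eyes.get_image(c); W=cloud(d); cs,s=np.cos(YAW),np.sin(YAW)
    D=W[...,:2]-O; X=cs*D[...,0]+s*D[...,1]; Y=-s*D[...,0]+cs*D[...,1]; Z=W[...,2]
    for i in rng:
        k=(abs(X)<.034)&(abs(Y-(.065-.026*(i-1)))<.013)&(Z>.062)&(Z<.1)
        if k.sum()>5: print(c,"slot",i,k.sum(),"x",np.percentile(X[k],[3,97]).round(4),"y-",(np.percentile(Y[k],[3,97])-(.065-.026*(i-1))).round(4),"z",np.percentile(Z[k],[50,97]).round(4))
E
python3 - <<'E'
from h import *
o=ctrl.get_obs(); print(o["tool_pos"].round(4),o["q"].round(2))
for n in COL: look(n)
stood("scene");stood("side")
d=eyes.get_image("side"); cv2.imwrite("pics/s4.png",cv2.cvtColor(d["image"],cv2.COLOR_RGB2BGR))
down(.5985,-.3255,-8.5)
E
```

```text
[ 0.5975 -0.3252  0.1275] [-0.32  0.26  1.7  -0.85  1.18  0.17]
scene orange 0.68 [ 0.5985 -0.3255] 81.3 [59. 62.]
side orange 0.74 [ 0.598  -0.3254] 81.7 [60. 60.]
scene yellow 0.88 [ 0.4555 -0.3417] 41.0 [61. 60.]
side yellow 0.91 [ 0.4542 -0.3421] 40.2 [60. 60.]
scene green 0.74 [ 0.6005 -0.2106] 71.4 [60. 61.]
scene blue 0.55 [ 0.4694 -0.1025] 81.5 [59. 62.]
side blue 0.84 [ 0.4661 -0.1019] 82.1 [61. 60.]
scene brown 0.83 [ 0.5849 -0.0836] 48.2 [60. 61.]
side brown 0.74 [ 0.5835 -0.082 ] 49.5 [61. 59.]
scene slot 1 108 x [-0.0249  0.0298] y- [-0.0083  0.0069] z [0.0732 0.0767]
side slot 1 163 x [-0.0289  0.0275] y- [-0.0082  0.008 ] z [0.074  0.0777]
7 [0.31, 0, 0.31, 0, 0, 0, 76, 0.31, 0, 0.32, 0, 0, 0.01, 76, 0.31, 0.01, 0.31, 0, 0, 0, 76, 0.16, 0, 0.16, 0, 0, 0, 76, 0.16, 0, 0.16, 0, 0, 0, 76, 0.17, 0, 0.16, 0, 0, 0, 76, 0, 0, 0, 0, 0, 0, 76]
then
10 [0, 0, 0, 0, 0, 0, 50, 0, 0, 0, 0, 0, 0, 50, 0, 0, 0, 0, 0, 0, 50, 0, 0, 0, 0, 0, 0, 50, -0.29, 0, -0.28, 0, 0, 0, 50, -0.28, 0, -0.29, 0, 0, 0, 50, -0.29, 0, -0.28, 0, 0, 0, 50, -0.28, 0, -0.29, 0, 0, 0, 50, -0.29, 0, -0.28, 0, 0, 0, 50, 0, 0, 0, 0, 0, 0, 50]
```

View pics/s4.png

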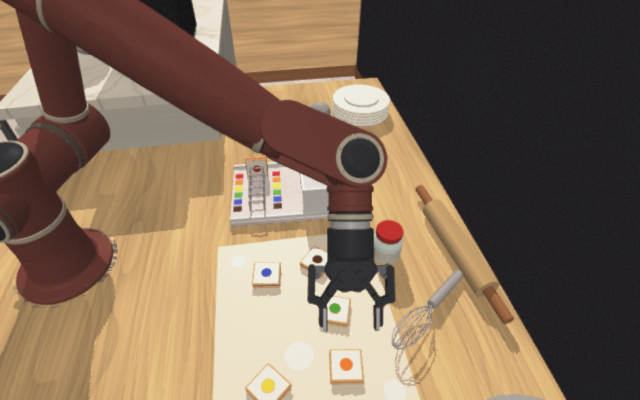

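Red stands in slot 1 (257, 169), centred; the gripper hovers on its way to orange (346, 365), clear of the whisk.

Call:
jog_arm(
  commands=[0.31, 0, 0.31, 0, 0, 0, 76, 0.31, 0, 0.32, 0, 0, 0.01, 76, 0.31, 0.01, 0.31, 0, 0, 0, 76, 0.16, 0, 0.16, 0, 0, 0, 76, 0.16, 0, 0.16, 0, 0, 0, 76, 0.17, 0, 0.16, 0, 0, 0, 76, 0, 0, 0, 0, 0, 0, 76],
)

```text
t: 19.8
tool_pos: [0.5981, -0.325, 0.0077]
tool_rot: [1.906, 1.644, -0.791]
contact_force: [-0.2, 0.6, 0.2]
opening: 0.0759
grip_force: 0.0
```

Call:
jog_arm(
  commands=[0, 0, 0, 0, 0, 0, 50, 0, 0, 0, 0, 0, 0, 50, 0, 0, 0, 0, 0, 0, 50, 0, 0, 0, 0, 0, 0, 50, -0.29, 0, -0.28, 0, 0, 0, 50, -0.28, 0, -0.29, 0, 0, 0, 50, -0.29, 0, -0.28, 0, 0, 0, 50, -0.28, 0, -0.29, 0, 0, 0, 50, -0.29, 0, -0.28, 0, 0, 0, 50, 0, 0, 0, 0, 0, 0, 50],
  newtons=50,
)

```text
t: 21.05
tool_pos: [0.6004, -0.3263, 0.1337]
tool_rot: [1.905, 1.638, -0.785]
contact_force: [-0.6, 0.7, -0.2]
opening: 0.0581
grip_force: 53.5
```

```bash
cat >> h.py <<'E'
def carry(i):
    s=slot(i); q=Rt(YAW,-LEAN); plan([([*s,.14],q,50,8),(None,None,50,2)])
E
python3 - <<'E'
from h import *
o=ctrl.get_obs(); print(o["tool_pos"].round(4),o["q"].round(2),o["opening"])
carry(2)
E
```

```text
[ 0.6004 -0.3263  0.1337] [-0.32  0.26  1.7  -0.85  1.18  0.17] 0.05812428689286609
20 [0.31, -0.19, -0.32, 0, 0.83, -0.06, 50, 0.34, -0.19, -0.29, 0.01, 0.82, -0.06, 50, 0.36, -0.18, -0.27, 0, 0.83, -0.06, 50, 0.38, -0.18, -0.23, 0, 0.83, -0.06, 50, 0.4, -0.18, -0.2, 0.01, 0.82, -0.06, 50, 0.42, -0.18, -0.17, 0, 0.83, -0.06, 50, 0.43, -0.18, -0.13, 0, 0.83, -0.06, 50, 0.44, -0.17, -0.1, 0.01, 0.82, -0.06, 50, 0.45, -0.17, -0.06, 0, 0.83, -0.06, 50, 0.46, -0.17, -0.02, 0, 0.83, -0.06, 50, 0.45, -0.16, 0.02, 0.01, 0.82, -0.06, 50, 0.45, -0.16, 0.05, 0, 0.83, -0.06, 50, 0.45, -0.16, 0.09, 0, 0.83, -0.06, 50, 0.44, -0.16, 0.13, 0.01, 0.83, -0.06, 50, 0.43, -0.15, 0.16, 0, 0.82, -0.07, 50, 0.41, -0.15, 0.2, 0, 0.83, -0.06, 50, 0.4, -0.15, 0.23, 0.01, 0.83, -0.06, 50, 0.38, -0.15, 0.27, 0, 0.82, -0.06, 50, 0.36, -0.14, 0.29, 0, 0.83, -0.06, 50, 0, 0, 0, 0, 0, 0, 50]
1 [0, 0, 0, 0, 0, 0, 50]
```

Call:
jog_arm(
  commands=[0.31, -0.19, -0.32, 0, 0.83, -0.06, 50, 0.34, -0.19, -0.29, 0.01, 0.82, -0.06, 50, 0.36, -0.18, -0.27, 0, 0.83, -0.06, 50, 0.38, -0.18, -0.23, 0, 0.83, -0.06, 50, 0.4, -0.18, -0.2, 0.01, 0.82, -0.06, 50, 0.42, -0.18, -0.17, 0, 0.83, -0.06, 50, 0.43, -0.18, -0.13, 0, 0.83, -0.06, 50, 0.44, -0.17, -0.1, 0.01, 0.82, -0.06, 50, 0.45, -0.17, -0.06, 0, 0.83, -0.06, 50, 0.46, -0.17, -0.02, 0, 0.83, -0.06, 50, 0.45, -0.16, 0.02, 0.01, 0.82, -0.06, 50, 0.45, -0.16, 0.05, 0, 0.83, -0.06, 50, 0.45, -0.16, 0.09, 0, 0.83, -0.06, 50, 0.44, -0.16, 0.13, 0.01, 0.83, -0.06, 50, 0.43, -0.15, 0.16, 0, 0.82, -0.07, 50, 0.41, -0.15, 0.2, 0, 0.83, -0.06, 50, 0.4, -0.15, 0.23, 0.01, 0.83, -0.06, 50, 0.38, -0.15, 0.27, 0, 0.82, -0.06, 50, 0.36, -0.14, 0.29, 0, 0.83, -0.06, 50, 0, 0, 0, 0, 0, 0, 50],
)

```text
t: 23.55
tool_pos: [0.4593, 0.2091, 0.1362]
tool_rot: [-1.803, -1.719, -0.738]
contact_force: [0.0, -0.2, 0.3]
opening: 0.0582
grip_force: 53.6
```

Call:
jog_arm(
  commands=[0, 0, 0, 0, 0, 0, 50, 0, 0, 0, 0, 0, 0, 50],
)

```text
t: 23.8
tool_pos: [0.4621, 0.2081, 0.1389]
tool_rot: [-1.805, -1.722, -0.745]
contact_force: [-0.0, -0.7, 0.1]
opening: 0.0583
grip_force: 53.6
```

```bash
python3 - <<'E'
from h import *
o=ctrl.get_obs(); print(o["tool_pos"].round(4),o["q"].round(2),o["opening"],(Rt(YAW,-LEAN).inv()*R.from_rotvec(o["tool_rot"])).as_rotvec().round(3))
held(); lower(2,-.001)
E
```

```text
[0.4621 0.2081 0.1389] [-0.14 -0.19  2.15  0.8   1.37 -0.34] 0.058303042809940246 [0.002 0.001 0.003]
n 5117 Z [-0.0275  0.0291] Y [-0.0081 -0.0047  0.009 ]
-0.02 [-0.0074 -0.0074 -0.0072 -0.007  -0.007 ]; -0.01 [-0.0082 -0.008  -0.0073 -0.0071 -0.007 ]; 0 [-0.0082 -0.0081 -0.0077 -0.0071 -0.007 ]; 0.01 [-0.0081 -0.0079 -0.0072 -0.007  -0.0069]; 0.02 [-0.0075 -0.0073 -0.0071 -0.0069 -0.0068]; 0.03 [-0.0061 -0.005  -0.0004  0.0067  0.0078]; 
top -0.0073 0.009 0.03
X [-0.0319  0.0316] tcp in case [-0.00068434  0.03915786] 0.13898319082655589
9 [-0.26, 0.01, 0.25, -0.01, 0, -0.01, 50, -0.25, 0, 0.24, -0.01, -0.01, -0.01, 50, -0.26, 0, 0.25, 0, 0, -0.01, 50, -0.09, 0, 0.09, 0, 0, 0, 50, -0.08, 0, 0.08, 0, 0, 0, 50, -0.09, 0, 0.09, 0, 0, 0, 50, -0.08, 0, 0.08, 0, 0, 0, 50, 0, 0, 0, 0, 0, 0, 50, 0, 0, 0, 0, 0, 0, 50]
```

Call:
jog_arm(
  commands=[-0.26, 0.01, 0.25, -0.01, 0, -0.01, 50, -0.25, 0, 0.24, -0.01, -0.01, -0.01, 50, -0.26, 0, 0.25, 0, 0, -0.01, 50, -0.09, 0, 0.09, 0, 0, 0, 50, -0.08, 0, 0.08, 0, 0, 0, 50, -0.09, 0, 0.09, 0, 0, 0, 50, -0.08, 0, 0.08, 0, 0, 0, 50, 0, 0, 0, 0, 0, 0, 50, 0, 0, 0, 0, 0, 0, 50],
)

```text
t: 24.98
tool_pos: [0.4621, 0.2077, 0.0462]
tool_rot: [-1.803, -1.724, -0.748]
contact_force: [-0.6, 0.5, 3.4]
opening: 0.0578
grip_force: 53.8
```

```bash
python3 - <<'E'
from h import *
o=ctrl.get_obs(); print(o["tool_pos"].round(4),o["contact_force"].round(1))
for n in COL[2:]: look(n)
go(.4548,-.342,-49.3)
E
```

```text
[0.4621 0.2077 0.0462] [-0.6  0.5  3.4]
scene yellow 0.64 [ 0.4553 -0.3418] 40.9 [61. 61.]
side yellow 0.69 [ 0.4539 -0.342 ] 40.6 [60. 60.]
scene green 0.82 [ 0.6002 -0.2105] 70.9 [60. 62.]
side green 0.55 [ 0.5988 -0.2106] 71.4 [61. 60.]
scene blue 0.84 [ 0.4674 -0.102 ] 81.7 [60. 63.]
side blue 0.55 [ 0.466  -0.1024] 82.4 [60. 60.]
scene brown 0.93 [ 0.5844 -0.0834] 46.7 [59. 63.]
side brown 0.75 [ 0.5831 -0.0835] 47.2 [60. 60.]
20 [0, 0, 0, 0, 0, 0, 74, 0, 0, 0, 0, 0, 0, 74, 0, 0, 0, 0, 0, 0, 74, 0, 0, -0.33, 0, 0, 0, 74, 0, 0, -0.34, 0, 0, 0, 74, 0, 0, -0.33, 0, 0, 0, 74, 0.35, 0, -0.35, 0, 0, 0, 76, 0.36, 0, -0.36, 0, 0, 0, 76, -0.29, 0.01, -0.27, 0, -0.7, 0.43, 76, -0.32, 0.03, -0.26, 0, -0.71, 0.43, 76, -0.32, 0.04, -0.23, 0, -0.7, 0.43, 76, -0.35, 0.06, -0.2, 0, -0.7, 0.43, 76, -0.35, 0.06, -0.19, 0, -0.7, 0.43, 76, -0.36, 0.09, -0.16, 0, -0.71, 0.43, 76, -0.36, 0.1, -0.13, -0.01, -0.7, 0.43, 76, -0.38, 0.12, -0.1, 0, -0.7, 0.43, 76, -0.37, 0.13, -0.08, 0, -0.71, 0.43, 76, -0.37, 0.15, -0.06, 0, -0.7, 0.43, 76, -0.36, 0.16, -0.02, 0, -0.7, 0.42, 76, -0.37, 0.18, -0.01, 0, -0.71, 0.43, 76]
10 [-0.35, 0.2, 0.03, 0, -0.7, 0.43, 76, -0.34, 0.21, 0.04, 0, -0.7, 0.43, 76, -0.32, 0.22, 0.07, 0, -0.71, 0.43, 76, -0.32, 0.24, 0.1, 0, -0.7, 0.43, 76, -0.29, 0.25, 0.11, 0, -0.7, 0.43, 76, -0.27, 0.26, 0.13, 0, -0.7, 0.43, 76, -0.25, 0.28, 0.16, 0, -0.71, 0.43, 76, -0.23, 0.28, 0.17, 0, -0.7, 0.43, 76, -0.21, 0.3, 0.18, 0, -0.7, 0.43, 76, 0, 0, 0, 0, 0, 0, 76]
```

Call:
jog_arm(
  commands=[0, 0, 0, 0, 0, 0, 74, 0, 0, 0, 0, 0, 0, 74, 0, 0, 0, 0, 0, 0, 74, 0, 0, -0.33, 0, 0, 0, 74, 0, 0, -0.34, 0, 0, 0, 74, 0, 0, -0.33, 0, 0, 0, 74, 0.35, 0, -0.35, 0, 0, 0, 76, 0.36, 0, -0.36, 0, 0, 0, 76, -0.29, 0.01, -0.27, 0, -0.7, 0.43, 76, -0.32, 0.03, -0.26, 0, -0.71, 0.43, 76, -0.32, 0.04, -0.23, 0, -0.7, 0.43, 76, -0.35, 0.06, -0.2, 0, -0.7, 0.43, 76, -0.35, 0.06, -0.19, 0, -0.7, 0.43, 76, -0.36, 0.09, -0.16, 0, -0.71, 0.43, 76, -0.36, 0.1, -0.13, -0.01, -0.7, 0.43, 76, -0.38, 0.12, -0.1, 0, -0.7, 0.43, 76, -0.37, 0.13, -0.08, 0, -0.71, 0.43, 76, -0.37, 0.15, -0.06, 0, -0.7, 0.43, 76, -0.36, 0.16, -0.02, 0, -0.7, 0.42, 76, -0.37, 0.18, -0.01, 0, -0.71, 0.43, 76],
)

```text
t: 28.28
tool_pos: [0.4564, -0.1257, 0.1376]
tool_rot: [-2.624, -1.541, 0.287]
contact_force: [0.1, -0.3, 0.2]
opening: 0.0761
grip_force: 0.0
```

Call:
jog_arm(
  commands=[-0.35, 0.2, 0.03, 0, -0.7, 0.43, 76, -0.34, 0.21, 0.04, 0, -0.7, 0.43, 76, -0.32, 0.22, 0.07, 0, -0.71, 0.43, 76, -0.32, 0.24, 0.1, 0, -0.7, 0.43, 76, -0.29, 0.25, 0.11, 0, -0.7, 0.43, 76, -0.27, 0.26, 0.13, 0, -0.7, 0.43, 76, -0.25, 0.28, 0.16, 0, -0.71, 0.43, 76, -0.23, 0.28, 0.17, 0, -0.7, 0.43, 76, -0.21, 0.3, 0.18, 0, -0.7, 0.43, 76, 0, 0, 0, 0, 0, 0, 76],
)

```text
t: 29.52
tool_pos: [0.4541, -0.3424, 0.1285]
tool_rot: [2.513, 0.933, -1.045]
contact_force: [0.5, -0.3, -0.3]
opening: 0.0762
grip_force: 0.0
```

```bash
python3 - <<'E'
from h import *
o=ctrl.get_obs(); print(o["tool_pos"].round(4),o["q"].round(2),(Rt(np.deg2rad(-49.3),LEAN).inv()*R.from_rotvec(o["tool_rot"])).as_rotvec().round(3))
stood("side"); stood("scene"); look("yellow")
down(.4546,-.342,-49.3)
E
```

```text
[ 0.4541 -0.3424  0.1285] [-0.46  0.26  1.7  -0.71  1.56  0.56] [ 0.003 -0.001 -0.002]
scene slot 1 111 x [-0.0249  0.0296] y- [-0.0083  0.0065] z [0.0727 0.0772]
scene slot 2 115 x [-0.026   0.0298] y- [-0.0097  0.0063] z [0.0728 0.0768]
scene yellow 0.89 [ 0.4554 -0.3412] 41.7 [60. 61.]
side yellow 0.71 [ 0.4541 -0.342 ] 40.1 [60. 60.]
7 [0.32, 0, 0.32, 0, 0, 0, 76, 0.31, 0, 0.31, 0, 0, 0, 76, 0.32, 0, 0.32, 0, 0, 0, 76, 0.16, 0, 0.16, 0, 0, 0, 76, 0.16, 0, 0.16, 0, 0, 0, 76, 0.16, 0, 0.16, 0, 0, 0, 76, 0, 0, 0, 0, 0, 0, 76]
then
10 [0, 0, 0, 0, 0, 0, 50, 0, 0, 0, 0, 0, 0, 50, 0, 0, 0, 0, 0, 0, 50, 0, 0, 0, 0, 0, 0, 50, -0.29, 0, -0.28, 0, 0, 0, 50, -0.28, 0, -0.29, 0, 0, 0, 50, -0.29, 0, -0.28, 0, 0, 0, 50, -0.28, 0, -0.29, 0, 0, 0, 50, -0.29, 0, -0.28, 0, 0, 0, 50, 0, 0, 0, 0, 0, 0, 50]
```

Call:
jog_arm(
  commands=[0.32, 0, 0.32, 0, 0, 0, 76, 0.31, 0, 0.31, 0, 0, 0, 76, 0.32, 0, 0.32, 0, 0, 0, 76, 0.16, 0, 0.16, 0, 0, 0, 76, 0.16, 0, 0.16, 0, 0, 0, 76, 0.16, 0, 0.16, 0, 0, 0, 76, 0, 0, 0, 0, 0, 0, 76],
)

```text
t: 30.7
tool_pos: [0.4539, -0.342, 0.0077]
tool_rot: [2.512, 0.933, -1.044]
contact_force: [0.0, -0.6, 1.0]
opening: 0.076
grip_force: 0.0
```

Call:
jog_arm(
  commands=[0, 0, 0, 0, 0, 0, 50, 0, 0, 0, 0, 0, 0, 50, 0, 0, 0, 0, 0, 0, 50, 0, 0, 0, 0, 0, 0, 50, -0.29, 0, -0.28, 0, 0, 0, 50, -0.28, 0, -0.29, 0, 0, 0, 50, -0.29, 0, -0.28, 0, 0, 0, 50, -0.28, 0, -0.29, 0, 0, 0, 50, -0.29, 0, -0.28, 0, 0, 0, 50, 0, 0, 0, 0, 0, 0, 50],
)

```text
t: 31.95
tool_pos: [0.4557, -0.3433, 0.1327]
tool_rot: [2.511, 0.928, -1.036]
contact_force: [0.3, 0.3, -0.9]
opening: 0.0583
grip_force: 53.4
```

```bash
python3 - <<'E'
from h import *
carry(3)
E
```

```text
20 [0.19, -0.31, -0.2, 0, 0.7, -0.43, 50, 0.22, -0.31, -0.19, 0, 0.71, -0.43, 50, 0.24, -0.29, -0.16, 0.01, 0.7, -0.43, 50, 0.26, -0.29, -0.16, 0, 0.7, -0.43, 50, 0.29, -0.27, -0.13, 0, 0.7, -0.43, 50, 0.31, -0.26, -0.11, 0, 0.71, -0.42, 50, 0.32, -0.24, -0.09, 0.01, 0.7, -0.43, 50, 0.34, -0.23, -0.06, 0, 0.7, -0.43, 50, 0.36, -0.22, -0.04, 0, 0.71, -0.43, 50, 0.36, -0.2, -0.02, 0.01, 0.7, -0.43, 50, 0.38, -0.19, 0.01, 0, 0.7, -0.43, 50, 0.37, -0.16, 0.04, 0, 0.71, -0.43, 50, 0.39, -0.16, 0.07, 0, 0.7, -0.43, 50, 0.38, -0.13, 0.09, 0.01, 0.7, -0.43, 50, 0.38, -0.12, 0.12, 0, 0.7, -0.43, 50, 0.38, -0.11, 0.14, 0, 0.71, -0.43, 50, 0.37, -0.08, 0.17, 0, 0.7, -0.43, 50, 0.36, -0.07, 0.2, 0.01, 0.7, -0.43, 50, 0.35, -0.06, 0.22, 0, 0.71, -0.42, 50, 0.33, -0.04, 0.25, 0, 0.7, -0.43, 50]
3 [0.32, -0.03, 0.27, 0, 0.7, -0.43, 50, 0, 0, 0, 0, 0, 0, 50, 0, 0, 0, 0, 0, 0, 50]
```

Call:
jog_arm(
  commands=[0.19, -0.31, -0.2, 0, 0.7, -0.43, 50, 0.22, -0.31, -0.19, 0, 0.71, -0.43, 50, 0.24, -0.29, -0.16, 0.01, 0.7, -0.43, 50, 0.26, -0.29, -0.16, 0, 0.7, -0.43, 50, 0.29, -0.27, -0.13, 0, 0.7, -0.43, 50, 0.31, -0.26, -0.11, 0, 0.71, -0.42, 50, 0.32, -0.24, -0.09, 0.01, 0.7, -0.43, 50, 0.34, -0.23, -0.06, 0, 0.7, -0.43, 50, 0.36, -0.22, -0.04, 0, 0.71, -0.43, 50, 0.36, -0.2, -0.02, 0.01, 0.7, -0.43, 50, 0.38, -0.19, 0.01, 0, 0.7, -0.43, 50, 0.37, -0.16, 0.04, 0, 0.71, -0.43, 50, 0.39, -0.16, 0.07, 0, 0.7, -0.43, 50, 0.38, -0.13, 0.09, 0.01, 0.7, -0.43, 50, 0.38, -0.12, 0.12, 0, 0.7, -0.43, 50, 0.38, -0.11, 0.14, 0, 0.71, -0.43, 50, 0.37, -0.08, 0.17, 0, 0.7, -0.43, 50, 0.36, -0.07, 0.2, 0.01, 0.7, -0.43, 50, 0.35, -0.06, 0.22, 0, 0.71, -0.42, 50, 0.33, -0.04, 0.25, 0, 0.7, -0.43, 50],
)

```text
t: 34.45
tool_pos: [0.4593, 0.1584, 0.1367]
tool_rot: [-1.879, -1.719, -0.672]
contact_force: [0.1, -0.2, 0.1]
opening: 0.0582
grip_force: 53.5
```

Call:
jog_arm(
  commands=[0.32, -0.03, 0.27, 0, 0.7, -0.43, 50, 0, 0, 0, 0, 0, 0, 50, 0, 0, 0, 0, 0, 0, 50],
)

```text
t: 34.83
tool_pos: [0.46, 0.1824, 0.1378]
tool_rot: [-1.805, -1.72, -0.743]
contact_force: [-0.6, -0.3, 0.1]
opening: 0.0582
grip_force: 53.5
```

```bash
python3 - <<'E'
from h import *
o=ctrl.get_obs(); print(o["tool_pos"].round(4),o["q"].round(2),o["opening"],(Rt(YAW,-LEAN).inv()*R.from_rotvec(o["tool_rot"])).as_rotvec().round(3))
held(); lower(3,-.0005)
E
```

```text
[0.46   0.1824 0.1378] [-0.2  -0.19  2.15  0.79  1.4  -0.38] 0.058244317989932355 [0.003 0.001 0.005]
n 5047 Z [-0.0256  0.0286] Y [-0.0084 -0.0048  0.0086]
-0.02 [-0.0078 -0.0077 -0.0075 -0.0073 -0.0073]; -0.01 [-0.0085 -0.0084 -0.0077 -0.0074 -0.0072]; 0 [-0.0085 -0.0084 -0.0081 -0.0074 -0.0072]; 0.01 [-0.0084 -0.0081 -0.0075 -0.0073 -0.0072]; 0.02 [-0.0078 -0.0077 -0.0075 -0.0072 -0.0071]; 0.03 [-0.0062 -0.0052 -0.0008  0.0064  0.0074]; 
top -0.0073 0.0085 0.0295
X [-0.0321  0.0316] tcp in case [-0.00123154  0.01326094] 0.13813249635646388
9 [-0.25, 0.01, 0.24, -0.01, 0, -0.01, 50, -0.25, 0.01, 0.25, -0.01, -0.01, -0.02, 50, -0.25, 0, 0.24, -0.01, 0, -0.01, 50, -0.09, 0, 0.09, 0, 0, 0, 50, -0.08, 0, 0.08, 0, 0, 0, 50, -0.09, 0, 0.09, 0, 0, 0, 50, -0.09, 0, 0.09, 0, 0, 0, 50, 0, 0, 0, 0, 0, 0, 50, 0, 0, 0, 0, 0, 0, 50]
```

Call:
jog_arm(
  commands=[-0.25, 0.01, 0.24, -0.01, 0, -0.01, 50, -0.25, 0.01, 0.25, -0.01, -0.01, -0.02, 50, -0.25, 0, 0.24, -0.01, 0, -0.01, 50, -0.09, 0, 0.09, 0, 0, 0, 50, -0.08, 0, 0.08, 0, 0, 0, 50, -0.09, 0, 0.09, 0, 0, 0, 50, -0.09, 0, 0.09, 0, 0, 0, 50, 0, 0, 0, 0, 0, 0, 50, 0, 0, 0, 0, 0, 0, 50],
)

```text
t: 36.0
tool_pos: [0.4617, 0.1823, 0.0463]
tool_rot: [-1.803, -1.725, -0.75]
contact_force: [-0.3, 0.5, 4.5]
opening: 0.0586
grip_force: 53.7
```

```bash
python3 - <<'E'
from h import *
o=ctrl.get_obs(); print(o["tool_pos"].round(4),o["contact_force"].round(1))
for n in COL[3:]: look(n)
go(.5995,-.2106,-18.6)
E
```

```text
[0.4617 0.1823 0.0463] [-0.3  0.5  4.5]
scene green 0.59 [ 0.6002 -0.2105] 71.2 [60. 61.]
side green 0.82 [ 0.5988 -0.2106] 71.1 [62. 60.]
scene blue 0.62 [ 0.4686 -0.1028] 83.6 [60. 61.]
side blue 0.79 [ 0.4661 -0.1022] 82.3 [61. 60.]
scene brown 0.61 [ 0.5848 -0.0832] 48.0 [60. 62.]
side brown 0.77 [ 0.5825 -0.0834] 48.3 [60. 60.]
20 [0, 0, 0, 0, 0, 0, 74, 0, 0, 0, 0, 0, 0, 74, 0, 0, 0, 0, 0, 0, 74, 0, 0, -0.33, 0, 0, 0, 74, 0, 0, -0.34, 0, 0, 0, 74, 0, 0, -0.33, 0, 0, 0, 74, 0.35, 0, -0.35, 0, 0, 0, 76, 0.36, 0, -0.36, 0, 0, 0, 76, -0.22, 0.14, -0.2, 0, -0.82, 0.16, 76, -0.24, 0.14, -0.18, 0, -0.82, 0.17, 76, -0.25, 0.14, -0.17, 0, -0.83, 0.16, 76, -0.26, 0.15, -0.14, 0, -0.82, 0.16, 76, -0.27, 0.15, -0.12, 0, -0.82, 0.17, 76, -0.28, 0.16, -0.1, 0, -0.82, 0.16, 76, -0.27, 0.16, -0.07, 0, -0.82, 0.16, 76, -0.29, 0.17, -0.05, 0, -0.83, 0.17, 76, -0.28, 0.17, -0.03, 0, -0.82, 0.16, 76, -0.28, 0.17, -0.01, 0, -0.82, 0.16, 76, -0.28, 0.18, 0.02, 0.01, -0.82, 0.16, 76, -0.27, 0.19, 0.04, 0, -0.82, 0.17, 76]
8 [-0.26, 0.19, 0.06, 0, -0.83, 0.16, 76, -0.26, 0.19, 0.09, 0, -0.82, 0.17, 76, -0.24, 0.2, 0.1, 0, -0.82, 0.16, 76, -0.24, 0.2, 0.13, 0, -0.82, 0.16, 76, -0.22, 0.2, 0.14, 0, -0.82, 0.17, 76, -0.2, 0.21, 0.16, 0, -0.83, 0.16, 76, -0.18, 0.21, 0.17, 0, -0.82, 0.16, 76, 0, 0, 0, 0, 0, 0, 76]
```

Call:
jog_arm(
  commands=[0, 0, 0, 0, 0, 0, 74, 0, 0, 0, 0, 0, 0, 74, 0, 0, 0, 0, 0, 0, 74, 0, 0, -0.33, 0, 0, 0, 74, 0, 0, -0.34, 0, 0, 0, 74, 0, 0, -0.33, 0, 0, 0, 74, 0.35, 0, -0.35, 0, 0, 0, 76, 0.36, 0, -0.36, 0, 0, 0, 76, -0.22, 0.14, -0.2, 0, -0.82, 0.16, 76, -0.24, 0.14, -0.18, 0, -0.82, 0.17, 76, -0.25, 0.14, -0.17, 0, -0.83, 0.16, 76, -0.26, 0.15, -0.14, 0, -0.82, 0.16, 76, -0.27, 0.15, -0.12, 0, -0.82, 0.17, 76, -0.28, 0.16, -0.1, 0, -0.82, 0.16, 76, -0.27, 0.16, -0.07, 0, -0.82, 0.16, 76, -0.29, 0.17, -0.05, 0, -0.83, 0.17, 76, -0.28, 0.17, -0.03, 0, -0.82, 0.16, 76, -0.28, 0.17, -0.01, 0, -0.82, 0.16, 76, -0.28, 0.18, 0.02, 0.01, -0.82, 0.16, 76, -0.27, 0.19, 0.04, 0, -0.82, 0.17, 76],
)

```text
t: 39.1
tool_pos: [0.5478, -0.0822, 0.1362]
tool_rot: [2.371, 1.9, -0.302]
contact_force: [0.1, 0.6, -0.9]
opening: 0.0759
grip_force: 0.0
```

Call:
jog_arm(
  commands=[-0.26, 0.19, 0.06, 0, -0.83, 0.16, 76, -0.26, 0.19, 0.09, 0, -0.82, 0.17, 76, -0.24, 0.2, 0.1, 0, -0.82, 0.16, 76, -0.24, 0.2, 0.13, 0, -0.82, 0.16, 76, -0.22, 0.2, 0.14, 0, -0.82, 0.17, 76, -0.2, 0.21, 0.16, 0, -0.83, 0.16, 76, -0.18, 0.21, 0.17, 0, -0.82, 0.16, 76, 0, 0, 0, 0, 0, 0, 76],
)

```text
t: 40.1
tool_pos: [0.5984, -0.2102, 0.1273]
tool_rot: [2.071, 1.492, -0.863]
contact_force: [-0.5, 0.2, 0.3]
opening: 0.0759
grip_force: 0.0
```

```bash
python3 - <<'E'
from h import *
o=ctrl.get_obs(); print(o["tool_pos"].round(4),o["q"].round(2),(Rt(np.deg2rad(-18.6),LEAN).inv()*R.from_rotvec(o["tool_rot"])).as_rotvec().round(3))
stood("side"); stood("scene"); look("green")
down(.5995,-.2106,-18.6)
E
```

```text
[ 0.5984 -0.2102  0.1273] [-0.15  0.31  1.65 -0.78  1.42  0.39] [ 0.003 -0.001 -0.003]
side slot 1 132 x [-0.0287  0.0275] y- [-0.008   0.0088] z [0.0748 0.0777]
side slot 2 135 x [-0.0282  0.0277] y- [-0.0082  0.0068] z [0.0745 0.0775]
side slot 3 174 x [-0.0275  0.0277] y- [-0.0084  0.0078] z [0.074  0.0776]
scene slot 1 45 x [-0.0045  0.0307] y- [-0.0075  0.0083] z [0.0733 0.0769]
scene green 0.69 [ 0.6002 -0.2105] 71.3 [60. 61.]
side green 0.68 [ 0.5987 -0.2111] 71.1 [61. 60.]
7 [0.31, 0, 0.32, 0, 0, 0, 76, 0.32, 0, 0.31, 0, 0, 0, 76, 0.31, 0.01, 0.32, 0, 0.01, 0, 76, 0.16, 0, 0.16, 0, 0, 0, 76, 0.16, 0, 0.16, 0, 0, 0, 76, 0.17, 0, 0.16, 0, 0, 0, 76, 0, 0, 0, 0, 0, 0, 76]
then
10 [0, 0, 0, 0, 0, 0, 50, 0, 0, 0, 0, 0, 0, 50, 0, 0, 0, 0, 0, 0, 50, 0, 0, 0, 0, 0, 0, 50, -0.29, 0, -0.29, 0, 0, 0, 50, -0.28, 0, -0.28, 0, 0, 0, 50, -0.29, 0, -0.29, 0, 0, 0, 50, -0.28, 0, -0.28, 0, 0, 0, 50, -0.29, 0, -0.29, 0, 0, 0, 50, 0, 0, 0, 0, 0, 0, 50]
```

Call:
jog_arm(
  commands=[0.31, 0, 0.32, 0, 0, 0, 76, 0.32, 0, 0.31, 0, 0, 0, 76, 0.31, 0.01, 0.32, 0, 0.01, 0, 76, 0.16, 0, 0.16, 0, 0, 0, 76, 0.16, 0, 0.16, 0, 0, 0, 76, 0.17, 0, 0.16, 0, 0, 0, 76, 0, 0, 0, 0, 0, 0, 76],
)

```text
t: 41.28
tool_pos: [0.5988, -0.2105, 0.0068]
tool_rot: [2.071, 1.491, -0.861]
contact_force: [-0.3, 1.0, -1.0]
opening: 0.076
grip_force: 0.0
```

Call:
jog_arm(
  commands=[0, 0, 0, 0, 0, 0, 50, 0, 0, 0, 0, 0, 0, 50, 0, 0, 0, 0, 0, 0, 50, 0, 0, 0, 0, 0, 0, 50, -0.29, 0, -0.29, 0, 0, 0, 50, -0.28, 0, -0.28, 0, 0, 0, 50, -0.29, 0, -0.29, 0, 0, 0, 50, -0.28, 0, -0.28, 0, 0, 0, 50, -0.29, 0, -0.29, 0, 0, 0, 50, 0, 0, 0, 0, 0, 0, 50],
)

```text
t: 42.52
tool_pos: [0.6013, -0.211, 0.1329]
tool_rot: [2.071, 1.486, -0.853]
contact_force: [1.0, 0.6, -1.4]
opening: 0.0585
grip_force: 53.5
```

```bash
python3 - <<'E'
from h import *
carry(4)
E
```

```text
20 [0.18, -0.22, -0.19, 0, 0.82, -0.16, 50, 0.2, -0.22, -0.18, 0.01, 0.82, -0.17, 50, 0.22, -0.21, -0.16, 0, 0.82, -0.16, 50, 0.24, -0.21, -0.14, 0, 0.82, -0.16, 50, 0.25, -0.2, -0.12, 0, 0.82, -0.17, 50, 0.26, -0.21, -0.1, 0.01, 0.83, -0.16, 50, 0.27, -0.19, -0.08, 0, 0.82, -0.16, 50, 0.28, -0.2, -0.06, 0, 0.82, -0.16, 50, 0.29, -0.18, -0.03, 0, 0.82, -0.17, 50, 0.29, -0.19, -0.01, 0.01, 0.82, -0.16, 50, 0.29, -0.18, 0.02, 0, 0.82, -0.16, 50, 0.3, -0.17, 0.04, 0, 0.82, -0.17, 50, 0.29, -0.17, 0.07, 0.01, 0.82, -0.16, 50, 0.29, -0.16, 0.08, 0, 0.82, -0.16, 50, 0.29, -0.16, 0.12, 0, 0.82, -0.17, 50, 0.28, -0.16, 0.13, 0, 0.83, -0.16, 50, 0.26, -0.15, 0.16, 0.01, 0.82, -0.16, 50, 0.26, -0.14, 0.18, 0, 0.82, -0.16, 50, 0.24, -0.14, 0.2, 0, 0.82, -0.17, 50, 0, 0, 0, 0, 0, 0, 50]
1 [0, 0, 0, 0, 0, 0, 50]
```

Call:
jog_arm(
  commands=[0.18, -0.22, -0.19, 0, 0.82, -0.16, 50, 0.2, -0.22, -0.18, 0.01, 0.82, -0.17, 50, 0.22, -0.21, -0.16, 0, 0.82, -0.16, 50, 0.24, -0.21, -0.14, 0, 0.82, -0.16, 50, 0.25, -0.2, -0.12, 0, 0.82, -0.17, 50, 0.26, -0.21, -0.1, 0.01, 0.83, -0.16, 50, 0.27, -0.19, -0.08, 0, 0.82, -0.16, 50, 0.28, -0.2, -0.06, 0, 0.82, -0.16, 50, 0.29, -0.18, -0.03, 0, 0.82, -0.17, 50, 0.29, -0.19, -0.01, 0.01, 0.82, -0.16, 50, 0.29, -0.18, 0.02, 0, 0.82, -0.16, 50, 0.3, -0.17, 0.04, 0, 0.82, -0.17, 50, 0.29, -0.17, 0.07, 0.01, 0.82, -0.16, 50, 0.29, -0.16, 0.08, 0, 0.82, -0.16, 50, 0.29, -0.16, 0.12, 0, 0.82, -0.17, 50, 0.28, -0.16, 0.13, 0, 0.83, -0.16, 50, 0.26, -0.15, 0.16, 0.01, 0.82, -0.16, 50, 0.26, -0.14, 0.18, 0, 0.82, -0.16, 50, 0.24, -0.14, 0.2, 0, 0.82, -0.17, 50, 0, 0, 0, 0, 0, 0, 50],
)

```text
t: 45.02
tool_pos: [0.4573, 0.1565, 0.1354]
tool_rot: [-1.805, -1.718, -0.738]
contact_force: [-0.1, -0.6, -0.7]
opening: 0.0583
grip_force: 53.6
```

Call:
jog_arm(
  commands=[0, 0, 0, 0, 0, 0, 50, 0, 0, 0, 0, 0, 0, 50],
)

```text
t: 45.28
tool_pos: [0.4597, 0.156, 0.1381]
tool_rot: [-1.805, -1.722, -0.743]
contact_force: [0.9, -0.0, -1.7]
opening: 0.0583
grip_force: 53.6
```

```bash
python3 - <<'E'
from h import *
o=ctrl.get_obs(); print(o["tool_pos"].round(4),o["q"].round(2),o["opening"],(Rt(YAW,-LEAN).inv()*R.from_rotvec(o["tool_rot"])).as_rotvec().round(3))
held(); lower(4,-.0005)
E
```

```text
[0.4597 0.156  0.1381] [-0.26 -0.19  2.15  0.77  1.44 -0.42] 0.05834753473410656 [ 0.003 -0.     0.003]
n 5086 Z [-0.0253  0.0296] Y [-0.0092 -0.0055  0.0072]
-0.02 [-0.0085 -0.0084 -0.0083 -0.0082 -0.0081]; -0.01 [-0.0092 -0.0091 -0.0084 -0.0082 -0.008 ]; 0 [-0.0093 -0.0091 -0.0088 -0.0082 -0.008 ]; 0.01 [-0.0091 -0.0089 -0.0083 -0.008  -0.0079]; 0.02 [-0.0085 -0.0084 -0.0082 -0.008  -0.0079]; 0.03 [-0.0074 -0.0063 -0.0004  0.0059  0.0072]; 
top -0.0086 0.0078 0.0305
X [-0.0322  0.032 ] tcp in case [-0.00075158 -0.01302515] 0.13807521997281388
9 [-0.25, 0.01, 0.25, -0.01, 0, -0.01, 50, -0.25, 0, 0.24, -0.01, 0, -0.01, 50, -0.25, 0.01, 0.25, -0.01, 0, -0.01, 50, -0.09, 0, 0.08, 0, 0, 0, 50, -0.08, 0, 0.09, 0, 0, 0, 50, -0.09, 0, 0.08, 0, 0, 0, 50, -0.08, 0, 0.09, 0, 0, 0, 50, 0, 0, 0, 0, 0, 0, 50, 0, 0, 0, 0, 0, 0, 50]
```

Call:
jog_arm(
  commands=[-0.25, 0.01, 0.25, -0.01, 0, -0.01, 50, -0.25, 0, 0.24, -0.01, 0, -0.01, 50, -0.25, 0.01, 0.25, -0.01, 0, -0.01, 50, -0.09, 0, 0.08, 0, 0, 0, 50, -0.08, 0, 0.09, 0, 0, 0, 50, -0.09, 0, 0.08, 0, 0, 0, 50, -0.08, 0, 0.09, 0, 0, 0, 50, 0, 0, 0, 0, 0, 0, 50, 0, 0, 0, 0, 0, 0, 50],
)

```text
t: 46.45
tool_pos: [0.4603, 0.156, 0.0457]
tool_rot: [-1.804, -1.724, -0.748]
contact_force: [-0.2, 0.6, 0.4]
opening: 0.0582
grip_force: 53.6
```

```bash
python3 - <<'E'
from h import *
o=ctrl.get_obs(); print(o["tool_pos"].round(4),o["contact_force"].round(1))
for n in COL[4:]: look(n)
go(.467,-.1023,-7.6)
E
```

```text
[0.4603 0.156  0.0457] [-0.2  0.6  0.4]
scene blue 0.86 [ 0.4678 -0.1023] 82.4 [60. 62.]
side blue 0.64 [ 0.466 -0.102] 82.4 [61. 60.]
scene brown 0.91 [ 0.5844 -0.0834] 47.0 [59. 61.]
side brown 0.64 [ 0.5832 -0.0832] 46.8 [60. 60.]
20 [0, 0, 0, 0, 0, 0, 74, 0, 0, 0, 0, 0, 0, 74, 0, 0, 0, 0, 0, 0, 74, 0, 0, -0.33, 0, 0, 0, 74, 0, 0, -0.34, 0, 0, 0, 74, 0, 0, -0.33, 0, 0, 0, 74, 0.35, 0, -0.35, 0, 0, 0, 76, 0.36, 0, -0.36, 0, 0, 0, 76, -0.14, 0.02, -0.12, 0, -0.83, 0.05, 76, -0.16, 0.01, -0.11, 0, -0.82, 0.05, 76, -0.16, 0.02, -0.1, 0, -0.83, 0.05, 76, -0.17, 0.02, -0.08, 0, -0.83, 0.05, 76, -0.18, 0.02, -0.07, 0, -0.82, 0.06, 76, -0.18, 0.02, -0.05, 0, -0.83, 0.05, 76, -0.18, 0.02, -0.04, 0, -0.83, 0.05, 76, -0.19, 0.02, -0.03, 0, -0.82, 0.05, 76, -0.19, 0.03, 0, 0, -0.83, 0.05, 76, -0.19, 0.02, 0, 0, -0.83, 0.05, 76, -0.19, 0.03, 0.03, 0, -0.82, 0.05, 76, -0.18, 0.02, 0.04, 0, -0.83, 0.05, 76]
8 [-0.18, 0.03, 0.05, 0, -0.83, 0.05, 76, -0.18, 0.03, 0.07, 0, -0.82, 0.06, 76, -0.16, 0.03, 0.08, 0, -0.83, 0.05, 76, -0.17, 0.02, 0.1, 0, -0.83, 0.05, 76, -0.15, 0.04, 0.11, 0, -0.82, 0.05, 76, -0.14, 0.03, 0.12, 0, -0.83, 0.05, 76, -0.13, 0.03, 0.13, -0.01, -0.83, 0.05, 76, 0, 0, 0, 0, 0, 0, 76]
```

```bash
python3 - <<'E'
from h import *
from scipy.spatial.transform import Slerp
a=Rt(YAW,-LEAN); b=Rt(np.deg2rad(-97.6),LEAN); print((a.inv()*b).magnitude())
S=Slerp([0,1],R.concatenate([a,b])); print((-S(np.linspace(0,1,6)).apply([0,0,1])).round(2))
go(.467,-.1023,-97.6)
E
```

```text
2.145714866770748
[[-0.03 -0.71  0.71]
 [ 0.02 -0.53  0.85]
 [ 0.14 -0.35  0.93]
 [ 0.32 -0.2   0.93]
 [ 0.52 -0.11  0.85]
 [ 0.7  -0.09  0.71]]
20 [0, 0, 0, 0, 0, 0, 74, 0, 0, 0, 0, 0, 0, 74, 0, 0, 0, 0, 0, 0, 74, 0, 0, -0.33, 0, 0, 0, 74, 0, 0, -0.34, 0, 0, 0, 74, 0, 0, -0.33, 0, 0, 0, 74, 0.35, 0, -0.35, 0, 0, 0, 76, 0.36, 0, -0.36, 0, 0, 0, 76, -0.11, 0.01, -0.09, 0, -0.45, 0.69, 76, -0.1, 0.02, -0.08, 0, -0.45, 0.7, 76, -0.11, 0.03, -0.08, 0, -0.45, 0.69, 76, -0.12, 0.03, -0.08, 0, -0.45, 0.69, 76, -0.11, 0.04, -0.07, 0, -0.44, 0.69, 76, -0.11, 0.05, -0.06, 0, -0.45, 0.7, 76, -0.11, 0.06, -0.06, 0, -0.45, 0.69, 76, -0.11, 0.07, -0.06, 0, -0.45, 0.69, 76, -0.11, 0.07, -0.05, 0, -0.45, 0.69, 76, -0.1, 0.08, -0.04, 0, -0.45, 0.7, 76, -0.1, 0.09, -0.04, -0.01, -0.45, 0.69, 76, -0.1, 0.09, -0.04, 0, -0.44, 0.69, 76]
15 [-0.09, 0.1, -0.03, 0, -0.45, 0.69, 76, -0.08, 0.11, -0.03, 0, -0.45, 0.7, 76, -0.08, 0.11, -0.02, 0, -0.45, 0.69, 76, -0.07, 0.12, -0.02, 0, -0.45, 0.69, 76, -0.06, 0.12, -0.02, 0, -0.45, 0.69, 76, -0.06, 0.13, -0.01, 0, -0.45, 0.7, 76, -0.05, 0.13, -0.02, 0, -0.45, 0.69, 76, -0.04, 0.13, -0.01, 0, -0.45, 0.69, 76, -0.03, 0.14, -0.01, 0, -0.45, 0.69, 76, -0.02, 0.13, 0, 0, -0.44, 0.7, 76, -0.01, 0.14, -0.01, 0, -0.45, 0.69, 76, 0, 0.14, -0.01, 0, -0.45, 0.69, 76, 0.01, 0.14, -0.01, 0, -0.45, 0.69, 76, 0.01, 0.14, 0, 0, -0.45, 0.7, 76, 0, 0, 0, 0, 0, 0, 76]
```

Call:
jog_arm(
  commands=[0, 0, 0, 0, 0, 0, 74, 0, 0, 0, 0, 0, 0, 74, 0, 0, 0, 0, 0, 0, 74, 0, 0, -0.33, 0, 0, 0, 74, 0, 0, -0.34, 0, 0, 0, 74, 0, 0, -0.33, 0, 0, 0, 74, 0.35, 0, -0.35, 0, 0, 0, 76, 0.36, 0, -0.36, 0, 0, 0, 76, -0.11, 0.01, -0.09, 0, -0.45, 0.69, 76, -0.1, 0.02, -0.08, 0, -0.45, 0.7, 76, -0.11, 0.03, -0.08, 0, -0.45, 0.69, 76, -0.12, 0.03, -0.08, 0, -0.45, 0.69, 76, -0.11, 0.04, -0.07, 0, -0.44, 0.69, 76, -0.11, 0.05, -0.06, 0, -0.45, 0.7, 76, -0.11, 0.06, -0.06, 0, -0.45, 0.69, 76, -0.11, 0.07, -0.06, 0, -0.45, 0.69, 76, -0.11, 0.07, -0.05, 0, -0.45, 0.69, 76, -0.1, 0.08, -0.04, 0, -0.45, 0.7, 76, -0.1, 0.09, -0.04, -0.01, -0.45, 0.69, 76, -0.1, 0.09, -0.04, 0, -0.44, 0.69, 76],
)

```text
t: 49.35
tool_pos: [0.4617, 0.0137, 0.1398]
tool_rot: [-2.585, -1.026, 0.1]
contact_force: [1.2, 1.0, 0.1]
opening: 0.0757
grip_force: 0.0
```

Call:
jog_arm(
  commands=[-0.09, 0.1, -0.03, 0, -0.45, 0.69, 76, -0.08, 0.11, -0.03, 0, -0.45, 0.7, 76, -0.08, 0.11, -0.02, 0, -0.45, 0.69, 76, -0.07, 0.12, -0.02, 0, -0.45, 0.69, 76, -0.06, 0.12, -0.02, 0, -0.45, 0.69, 76, -0.06, 0.13, -0.01, 0, -0.45, 0.7, 76, -0.05, 0.13, -0.02, 0, -0.45, 0.69, 76, -0.04, 0.13, -0.01, 0, -0.45, 0.69, 76, -0.03, 0.14, -0.01, 0, -0.45, 0.69, 76, -0.02, 0.13, 0, 0, -0.44, 0.7, 76, -0.01, 0.14, -0.01, 0, -0.45, 0.69, 76, 0, 0.14, -0.01, 0, -0.45, 0.69, 76, 0.01, 0.14, -0.01, 0, -0.45, 0.69, 76, 0.01, 0.14, 0, 0, -0.45, 0.7, 76, 0, 0, 0, 0, 0, 0, 76],
)

```text
t: 51.22
tool_pos: [0.4664, -0.1025, 0.1288]
tool_rot: [-2.848, 0.189, 1.183]
contact_force: [0.0, 0.4, 0.7]
opening: 0.0757
grip_force: 0.0
```

```bash
python3 - <<'E'
from h import *
o=ctrl.get_obs(); print(o["tool_pos"].round(4),o["q"].round(2),(Rt(np.deg2rad(-97.6),LEAN).inv()*R.from_rotvec(o["tool_rot"])).as_rotvec().round(3))
stood("side"); look("blue"); look("brown")
down(.467,-.1023,-97.6)
E
```

```text
[ 0.4664 -0.1025  0.1288] [-0.3   0.33  1.62 -0.13  1.97  1.4 ] [ 0.001 -0.002 -0.   ]
side slot 1 132 x [-0.0287  0.0277] y- [-0.007   0.0088] z [0.0749 0.0772]
side slot 2 134 x [-0.0283  0.0276] y- [-0.0083  0.0073] z [0.0751 0.0778]
side slot 3 154 x [-0.0275  0.0278] y- [-0.0079  0.0081] z [0.0744 0.078 ]
side slot 4 180 x [-0.0295  0.0273] y- [-0.0089  0.0065] z [0.0738 0.0777]
scene blue 0.59 [ 0.4691 -0.1024] 82.4 [60. 62.]
side blue 0.59 [ 0.4658 -0.1024] 82.3 [62. 60.]
scene brown 0.72 [ 0.5851 -0.0837] 47.9 [60. 62.]
side brown 0.77 [ 0.5827 -0.0834] 47.0 [60. 60.]
7 [0.32, 0, 0.31, 0, 0, 0, 76, 0.31, 0, 0.31, 0, 0, 0, 76, 0.32, 0, 0.32, 0, 0, 0, 76, 0.16, 0, 0.16, 0, 0, 0, 76, 0.16, 0, 0.16, 0, 0, 0, 76, 0.16, 0, 0.16, 0, 0, 0, 76, 0, 0, 0, 0, 0, 0, 76]
then
10 [0, 0, 0, 0, 0, 0, 50, 0, 0, 0, 0, 0, 0, 50, 0, 0, 0, 0, 0, 0, 50, 0, 0, 0, 0, 0, 0, 50, -0.29, 0, -0.29, 0, 0, 0, 50, -0.28, 0, -0.28, 0, 0, 0, 50, -0.29, 0, -0.29, 0, 0, 0, 50, -0.28, 0, -0.28, 0, 0, 0, 50, -0.29, 0, -0.29, 0, 0, 0, 50, 0, 0, 0, 0, 0, 0, 50]
```

Call:
jog_arm(
  commands=[0.32, 0, 0.31, 0, 0, 0, 76, 0.31, 0, 0.31, 0, 0, 0, 76, 0.32, 0, 0.32, 0, 0, 0, 76, 0.16, 0, 0.16, 0, 0, 0, 76, 0.16, 0, 0.16, 0, 0, 0, 76, 0.16, 0, 0.16, 0, 0, 0, 76, 0, 0, 0, 0, 0, 0, 76],
)

```text
t: 52.55
tool_pos: [0.4663, -0.1023, 0.008]
tool_rot: [-2.848, 0.189, 1.184]
contact_force: [0.1, 0.9, -0.3]
opening: 0.0758
grip_force: 0.0
```

Call:
jog_arm(
  commands=[0, 0, 0, 0, 0, 0, 50, 0, 0, 0, 0, 0, 0, 50, 0, 0, 0, 0, 0, 0, 50, 0, 0, 0, 0, 0, 0, 50, -0.29, 0, -0.29, 0, 0, 0, 50, -0.28, 0, -0.28, 0, 0, 0, 50, -0.29, 0, -0.29, 0, 0, 0, 50, -0.28, 0, -0.28, 0, 0, 0, 50, -0.29, 0, -0.29, 0, 0, 0, 50, 0, 0, 0, 0, 0, 0, 50],
)

```text
t: 53.8
tool_pos: [0.4685, -0.1029, 0.1326]
tool_rot: [-2.854, 0.19, 1.175]
contact_force: [-0.5, -0.7, -0.2]
opening: 0.058
grip_force: 53.4
```

```bash
python3 - <<'E'
from h import *
o=ctrl.get_obs(); p=np.array(o["tool_pos"])
# rotate first a little to the robot's side and higher, then over the slot
s=slot(5); plan([([p[0],-.03,.16],Rt(YAW,-LEAN),50,8),([*s,.14],None,50,3),(None,None,50,2)])
E
```

```text
20 [-0.02, -0.05, -0.01, 0, 0.45, -0.69, 50, -0.01, -0.04, -0.01, 0, 0.45, -0.69, 50, -0.01, -0.05, -0.01, 0.01, 0.44, -0.7, 50, -0.01, -0.05, -0.01, 0, 0.45, -0.69, 50, 0, -0.05, -0.01, 0, 0.45, -0.69, 50, 0, -0.05, 0, 0, 0.45, -0.69, 50, 0.01, -0.05, -0.01, 0, 0.44, -0.7, 50, 0.01, -0.04, -0.01, 0.01, 0.45, -0.69, 50, 0.01, -0.05, -0.01, 0, 0.45, -0.69, 50, 0.02, -0.05, -0.01, 0, 0.45, -0.69, 50, 0.02, -0.04, -0.01, 0, 0.44, -0.7, 50, 0.02, -0.05, 0, 0, 0.45, -0.69, 50, 0.03, -0.04, -0.01, 0.01, 0.45, -0.69, 50, 0.03, -0.04, 0, 0, 0.45, -0.69, 50, 0.03, -0.03, 0, 0, 0.45, -0.7, 50, 0.04, -0.04, -0.01, 0, 0.44, -0.69, 50, 0.04, -0.03, 0.01, 0, 0.45, -0.69, 50, 0.04, -0.03, 0, 0.01, 0.45, -0.69, 50, 0.04, -0.03, 0, 0, 0.45, -0.7, 50, 0.04, -0.02, 0.01, 0, 0.44, -0.69, 50]
12 [0.05, -0.02, 0.01, 0, 0.45, -0.69, 50, 0.04, -0.02, 0.01, 0, 0.45, -0.69, 50, 0.05, -0.02, 0.01, 0.01, 0.45, -0.7, 50, 0.04, -0.01, 0.01, 0, 0.44, -0.69, 50, 0.05, -0.01, 0.02, 0, 0.45, -0.69, 50, 0.05, 0, 0.02, 0, 0.45, -0.7, 50, 0.41, -0.07, 0.53, 0, 0, 0, 50, 0.41, -0.07, 0.53, 0, 0, 0, 50, 0.41, -0.07, 0.53, 0, 0, 0, 50, 0.41, -0.07, 0.52, 0, 0, 0, 50, 0, 0, 0, 0, 0, 0, 50, 0, 0, 0, 0, 0, 0, 50]
```

Call:
jog_arm(
  commands=[-0.02, -0.05, -0.01, 0, 0.45, -0.69, 50, -0.01, -0.04, -0.01, 0, 0.45, -0.69, 50, -0.01, -0.05, -0.01, 0.01, 0.44, -0.7, 50, -0.01, -0.05, -0.01, 0, 0.45, -0.69, 50, 0, -0.05, -0.01, 0, 0.45, -0.69, 50, 0, -0.05, 0, 0, 0.45, -0.69, 50, 0.01, -0.05, -0.01, 0, 0.44, -0.7, 50, 0.01, -0.04, -0.01, 0.01, 0.45, -0.69, 50, 0.01, -0.05, -0.01, 0, 0.45, -0.69, 50, 0.02, -0.05, -0.01, 0, 0.45, -0.69, 50, 0.02, -0.04, -0.01, 0, 0.44, -0.7, 50, 0.02, -0.05, 0, 0, 0.45, -0.69, 50, 0.03, -0.04, -0.01, 0.01, 0.45, -0.69, 50, 0.03, -0.04, 0, 0, 0.45, -0.69, 50, 0.03, -0.03, 0, 0, 0.45, -0.7, 50, 0.04, -0.04, -0.01, 0, 0.44, -0.69, 50, 0.04, -0.03, 0.01, 0, 0.45, -0.69, 50, 0.04, -0.03, 0, 0.01, 0.45, -0.69, 50, 0.04, -0.03, 0, 0, 0.45, -0.7, 50, 0.04, -0.02, 0.01, 0, 0.44, -0.69, 50],
)

```text
t: 56.3
tool_pos: [0.4666, -0.0462, 0.1502]
tool_rot: [-2.242, -1.42, -0.341]
contact_force: [0.0, 0.2, -1.5]
opening: 0.0583
grip_force: 53.4
```

Call:
jog_arm(
  commands=[0.05, -0.02, 0.01, 0, 0.45, -0.69, 50, 0.04, -0.02, 0.01, 0, 0.45, -0.69, 50, 0.05, -0.02, 0.01, 0.01, 0.45, -0.7, 50, 0.04, -0.01, 0.01, 0, 0.44, -0.69, 50, 0.05, -0.01, 0.02, 0, 0.45, -0.69, 50, 0.05, 0, 0.02, 0, 0.45, -0.7, 50, 0.41, -0.07, 0.53, 0, 0, 0, 50, 0.41, -0.07, 0.53, 0, 0, 0, 50, 0.41, -0.07, 0.53, 0, 0, 0, 50, 0.41, -0.07, 0.52, 0, 0, 0, 50, 0, 0, 0, 0, 0, 0, 50, 0, 0, 0, 0, 0, 0, 50],
)

```text
t: 57.8
tool_pos: [0.4573, 0.1302, 0.1376]
tool_rot: [-1.804, -1.721, -0.743]
contact_force: [-0.2, -0.1, -0.6]
opening: 0.058
grip_force: 53.9
```

```bash
python3 - <<'E'
from h import *
o=ctrl.get_obs(); print(o["tool_pos"].round(4),o["q"].round(2),o["opening"],(Rt(YAW,-LEAN).inv()*R.from_rotvec(o["tool_rot"])).as_rotvec().round(3))
held(); lower(5,0)
E
```

```text
[0.4573 0.1302 0.1376] [-0.31 -0.18  2.15  0.75  1.48 -0.46] 0.057970611775772965 [0.004 0.001 0.004]
n 5016 Z [-0.0282  0.0284] Y [-0.0082 -0.0048  0.008 ]
-0.02 [-0.0076 -0.0075 -0.0073 -0.0071 -0.007 ]; -0.01 [-0.0082 -0.0081 -0.0075 -0.0072 -0.0071]; 0 [-0.0083 -0.0082 -0.0078 -0.0072 -0.007 ]; 0.01 [-0.0082 -0.0079 -0.0073 -0.0071 -0.007 ]; 0.02 [-0.0076 -0.0074 -0.0072 -0.007  -0.0069]; 0.03 [-0.0061 -0.0048  0.0014  0.0067  0.0078]; 
top -0.0069 0.0083 0.0292
X [-0.0327  0.0321] tcp in case [-0.00154069 -0.03936157] 0.13786692140557713
9 [-0.25, 0.01, 0.25, -0.01, 0, -0.01, 50, -0.24, 0.01, 0.25, -0.01, -0.01, -0.02, 50, -0.25, 0.01, 0.24, -0.01, 0, -0.01, 50, -0.08, 0, 0.09, 0, 0, 0, 50, -0.09, 0, 0.08, 0, 0, 0, 50, -0.08, 0, 0.09, 0, 0, 0, 50, -0.09, 0, 0.09, 0, 0, 0, 50, 0, 0, 0, 0, 0, 0, 50, 0, 0, 0, 0, 0, 0, 50]
```

Call:
jog_arm(
  commands=[-0.25, 0.01, 0.25, -0.01, 0, -0.01, 50, -0.24, 0.01, 0.25, -0.01, -0.01, -0.02, 50, -0.25, 0.01, 0.24, -0.01, 0, -0.01, 50, -0.08, 0, 0.09, 0, 0, 0, 50, -0.09, 0, 0.08, 0, 0, 0, 50, -0.08, 0, 0.09, 0, 0, 0, 50, -0.09, 0, 0.09, 0, 0, 0, 50, 0, 0, 0, 0, 0, 0, 50, 0, 0, 0, 0, 0, 0, 50],
)

```text
t: 58.98
tool_pos: [0.4597, 0.1308, 0.0467]
tool_rot: [-1.803, -1.726, -0.749]
contact_force: [-1.2, 0.8, 3.8]
opening: 0.0582
grip_force: 54.1
```

```bash
python3 - <<'E'
from h import *
o=ctrl.get_obs(); print(o["tool_pos"].round(4),o["contact_force"].round(1))
for n in COL[5:]: look(n)
go(.5842,-.0834,-42.6)
E
```

```text
[0.4597 0.1308 0.0467] [-1.2  0.8  3.8]
scene brown 0.64 [ 0.585  -0.0838] 47.4 [59. 60.]
side brown 0.9 [ 0.583  -0.0828] 46.8 [61. 60.]
20 [0, 0, 0, 0, 0, 0, 74, 0, 0, 0, 0, 0, 0, 74, 0, 0, 0, 0, 0, 0, 74, 0, 0, -0.33, 0, 0, 0, 74, 0, 0, -0.34, 0, 0, 0, 74, 0, 0, -0.33, 0, 0, 0, 74, 0.35, 0, -0.35, 0, 0, 0, 76, 0.36, 0, -0.36, 0, 0, 0, 76, -0.11, 0.11, -0.09, 0, -0.75, 0.39, 76, -0.11, 0.12, -0.07, 0, -0.75, 0.38, 76, -0.11, 0.12, -0.07, 0, -0.75, 0.39, 76, -0.11, 0.12, -0.07, 0, -0.75, 0.39, 76, -0.12, 0.13, -0.05, 0, -0.76, 0.39, 76, -0.11, 0.13, -0.04, 0, -0.75, 0.38, 76, -0.1, 0.14, -0.04, 0, -0.75, 0.39, 76, -0.11, 0.14, -0.03, 0, -0.75, 0.39, 76, -0.1, 0.15, -0.02, 0, -0.75, 0.38, 76, -0.1, 0.15, -0.01, 0, -0.75, 0.39, 76, -0.09, 0.15, -0.01, 0, -0.75, 0.39, 76, -0.08, 0.16, 0, 0, -0.75, 0.38, 76]
9 [-0.08, 0.16, 0.01, 0, -0.75, 0.39, 76, -0.08, 0.16, 0.01, 0.01, -0.76, 0.39, 76, -0.06, 0.16, 0.02, 0, -0.75, 0.38, 76, -0.06, 0.17, 0.02, 0, -0.75, 0.39, 76, -0.05, 0.17, 0.03, 0, -0.75, 0.39, 76, -0.04, 0.17, 0.03, 0, -0.75, 0.39, 76, -0.03, 0.18, 0.03, 0, -0.75, 0.38, 76, -0.02, 0.17, 0.03, 0, -0.75, 0.39, 76, 0, 0, 0, 0, 0, 0, 76]
```

Call:
jog_arm(
  commands=[0, 0, 0, 0, 0, 0, 74, 0, 0, 0, 0, 0, 0, 74, 0, 0, 0, 0, 0, 0, 74, 0, 0, -0.33, 0, 0, 0, 74, 0, 0, -0.34, 0, 0, 0, 74, 0, 0, -0.33, 0, 0, 0, 74, 0.35, 0, -0.35, 0, 0, 0, 76, 0.36, 0, -0.36, 0, 0, 0, 76, -0.11, 0.11, -0.09, 0, -0.75, 0.39, 76, -0.11, 0.12, -0.07, 0, -0.75, 0.38, 76, -0.11, 0.12, -0.07, 0, -0.75, 0.39, 76, -0.11, 0.12, -0.07, 0, -0.75, 0.39, 76, -0.12, 0.13, -0.05, 0, -0.76, 0.39, 76, -0.11, 0.13, -0.04, 0, -0.75, 0.38, 76, -0.1, 0.14, -0.04, 0, -0.75, 0.39, 76, -0.11, 0.14, -0.03, 0, -0.75, 0.39, 76, -0.1, 0.15, -0.02, 0, -0.75, 0.38, 76, -0.1, 0.15, -0.01, 0, -0.75, 0.39, 76, -0.09, 0.15, -0.01, 0, -0.75, 0.39, 76, -0.08, 0.16, 0, 0, -0.75, 0.38, 76],
)

```text
t: 61.68
tool_pos: [0.5336, -0.0148, 0.1369]
tool_rot: [-2.627, -1.628, 0.33]
contact_force: [0.5, -0.5, -0.7]
opening: 0.0761
grip_force: 0.0
```

Call:
jog_arm(
  commands=[-0.08, 0.16, 0.01, 0, -0.75, 0.39, 76, -0.08, 0.16, 0.01, 0.01, -0.76, 0.39, 76, -0.06, 0.16, 0.02, 0, -0.75, 0.38, 76, -0.06, 0.17, 0.02, 0, -0.75, 0.39, 76, -0.05, 0.17, 0.03, 0, -0.75, 0.39, 76, -0.04, 0.17, 0.03, 0, -0.75, 0.39, 76, -0.03, 0.18, 0.03, 0, -0.75, 0.38, 76, -0.02, 0.17, 0.03, 0, -0.75, 0.39, 76, 0, 0, 0, 0, 0, 0, 76],
)

```text
t: 62.8
tool_pos: [0.5836, -0.0831, 0.1274]
tool_rot: [2.425, 1.067, -1.009]
contact_force: [-0.4, -1.1, -0.5]
opening: 0.0759
grip_force: 0.0
```

```bash
python3 - <<'E'
from h import *
o=ctrl.get_obs(); print(o["tool_pos"].round(4),o["q"].round(2),(Rt(np.deg2rad(-42.6),LEAN).inv()*R.from_rotvec(o["tool_rot"])).as_rotvec().round(3))
stood("side"); look("brown")
d=eyes.get_image("scene"); save(d,"scene5")
down(.5842,-.0834,-42.6)
E
```

```text
[ 0.5836 -0.0831  0.1274] [-0.02  0.43  1.49 -0.57  1.77  0.77] [ 0.002 -0.002 -0.003]
side slot 1 131 x [-0.0288  0.0276] y- [-0.0077  0.008 ] z [0.0747 0.0779]
side slot 2 133 x [-0.0284  0.0276] y- [-0.0078  0.0077] z [0.0746 0.0777]
side slot 3 155 x [-0.0274  0.0283] y- [-0.0081  0.0086] z [0.0743 0.0776]
side slot 4 146 x [-0.0291  0.0273] y- [-0.0091  0.0065] z [0.0748 0.0782]
side slot 5 186 x [-0.0279  0.0286] y- [-0.0075  0.0082] z [0.074  0.0777]
scene brown 0.98 [ 0.5846 -0.0839] 47.8 [60. 61.]
side brown 0.95 [ 0.5831 -0.0831] 47.6 [60. 60.]
7 [0.31, 0, 0.31, 0, 0, 0, 76, 0.32, 0, 0.32, 0, 0, 0, 76, 0.31, 0, 0.31, 0, 0, 0, 76, 0.16, 0, 0.16, 0, 0, 0, 76, 0.17, 0, 0.16, 0, 0, 0, 76, 0.16, 0, 0.16, 0, 0, 0, 76, 0, 0, 0, 0, 0, 0, 76]
then
10 [0, 0, 0, 0, 0, 0, 50, 0, 0, 0, 0, 0, 0, 50, 0, 0, 0, 0, 0, 0, 50, 0, 0, 0, 0, 0, 0, 50, -0.29, 0, -0.28, 0, 0, 0, 50, -0.28, 0, -0.29, 0, 0, 0, 50, -0.29, 0, -0.28, 0, 0, 0, 50, -0.28, 0, -0.29, 0, 0, 0, 50, -0.29, 0, -0.28, 0, 0, 0, 50, 0, 0, 0, 0, 0, 0, 50]
```

View pics/scene5.png

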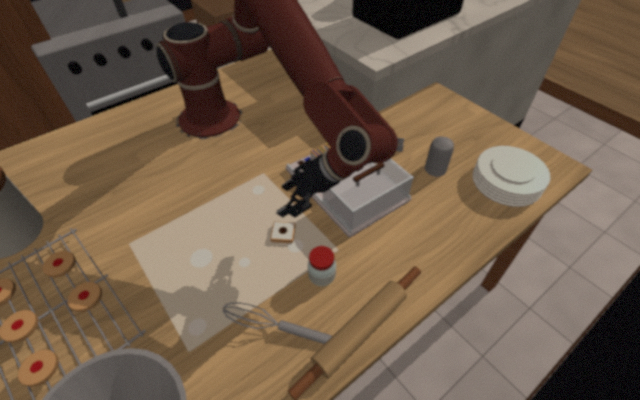

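```bash
python3 - <<'E'
from h import *
d=eyes.get_image("scene"); W=cloud(d); d2=eyes.get_image("side"); V=cloud(d2)
o=ctrl.get_obs(); t=np.array(o["tool_pos"]); b=-R.from_rotvec(o["tool_rot"]).apply([0,0,1]); print(b.round(3))
print(W[145,352],W[172,315])
for P in (W.reshape(-1,3),V.reshape(-1,3)):
    D=P-t; L=D@b; r=np.linalg.norm(D-L[:,None]*b,axis=1)
    for l in np.arange(.05,.4,.03):
        k=(abs(L-l)<.015)&(r<.12)&(P[:,2]>.15)
        if k.sum()>5: print(round(l,2),k.sum(),"r",np.percentile(r[k],[50,98]).round(3),"z min",P[k,2].min().round(3),end="; ")
    print()
E
```

```text
[0.479 0.521 0.707]
[0.73334977 0.00818276 0.36394758] [ 0.66873871 -0.031785    0.26741252]
0.05 188 r [0.047 0.071] z min 0.15; 0.08 343 r [0.057 0.071] z min 0.17; 0.11 363 r [0.041 0.07 ] z min 0.191; 0.14 340 r [0.038 0.04 ] z min 0.208; 0.17 437 r [0.037 0.04 ] z min 0.224; 0.2 416 r [0.036 0.039] z min 0.245; 0.23 599 r [0.066 0.118] z min 0.267; 0.26 988 r [0.07  0.118] z min 0.273; 0.29 1942 r [0.07  0.118] z min 0.278; 0.32 1227 r [0.052 0.086] z min 0.305; 
0.05 366 r [0.048 0.069] z min 0.15; 0.08 770 r [0.037 0.07 ] z min 0.168; 0.11 826 r [0.032 0.069] z min 0.192; 0.14 576 r [0.037 0.04 ] z min 0.217; 0.17 529 r [0.037 0.04 ] z min 0.239; 0.2 568 r [0.036 0.04 ] z min 0.25; 0.23 1230 r [0.065 0.118] z min 0.277; 0.26 1197 r [0.069 0.117] z min 0.32; 0.29 1146 r [0.069 0.117] z min 0.333; 0.32 299 r [0.061 0.09 ] z min 0.357;
```

Call:
jog_arm(
  commands=[0.31, 0, 0.31, 0, 0, 0, 76, 0.32, 0, 0.32, 0, 0, 0, 76, 0.31, 0, 0.31, 0, 0, 0, 76, 0, 0, 0, 0, 0, 0, 76],
)

```text
t: 63.7
tool_pos: [0.581, -0.0833, 0.0453]
tool_rot: [2.423, 1.067, -1.017]
contact_force: [0.7, 0.6, 0.3]
opening: 0.0759
grip_force: 0.0
```

Call:
jog_arm(
  commands=[0.16, 0, 0.16, 0, 0, 0, 76, 0.17, 0, 0.16, 0, 0, 0, 76, 0.16, 0, 0.16, 0, 0, 0, 76, 0, 0, 0, 0, 0, 0, 76],
)

```text
t: 64.2
tool_pos: [0.583, -0.083, 0.0069]
tool_rot: [2.424, 1.066, -1.01]
contact_force: [-0.9, 0.5, 0.1]
opening: 0.0761
grip_force: 0.0
```

Call:
jog_arm(
  commands=[0, 0, 0, 0, 0, 0, 50, 0, 0, 0, 0, 0, 0, 50, 0, 0, 0, 0, 0, 0, 50, 0, 0, 0, 0, 0, 0, 50, -0.29, 0, -0.28, 0, 0, 0, 50, -0.28, 0, -0.29, 0, 0, 0, 50, -0.29, 0, -0.28, 0, 0, 0, 50, -0.28, 0, -0.29, 0, 0, 0, 50, -0.29, 0, -0.28, 0, 0, 0, 50, 0, 0, 0, 0, 0, 0, 50],
)

```text
t: 65.45
tool_pos: [0.5855, -0.0834, 0.1325]
tool_rot: [2.426, 1.063, -0.999]
contact_force: [0.5, -0.2, -0.5]
opening: 0.0584
grip_force: 53.5
```

```bash
python3 - <<'E'
from h import *
o=ctrl.get_obs(); p=np.array(o["tool_pos"]); print(p,o["opening"],o["grip_force"])
s=slot(6); plan([([.5,-.03,.16],Rt(YAW,-LEAN),50,8),([*s,.14],None,50,3),(None,None,50,2)])
E
```

```text
[ 0.58550898 -0.08340769  0.13246601] 0.05835795419205769 53.45544755458832
20 [-0.03, -0.08, -0.01, 0, 0.75, -0.39, 50, -0.02, -0.09, 0, 0, 0.75, -0.38, 50, -0.02, -0.08, -0.01, 0.01, 0.75, -0.39, 50, -0.02, -0.09, -0.01, 0, 0.75, -0.39, 50, -0.01, -0.08, -0.01, 0, 0.75, -0.38, 50, -0.01, -0.09, -0.02, 0, 0.75, -0.39, 50, 0, -0.08, -0.01, 0.01, 0.75, -0.38, 50, 0, -0.09, -0.01, 0, 0.75, -0.39, 50, 0.01, -0.08, -0.01, 0, 0.75, -0.39, 50, 0.01, -0.09, -0.01, 0, 0.75, -0.38, 50, 0.01, -0.09, -0.02, 0.01, 0.75, -0.39, 50, 0.02, -0.08, 0, 0, 0.75, -0.39, 50, 0.02, -0.08, -0.01, 0, 0.75, -0.38, 50, 0.03, -0.09, -0.01, 0, 0.75, -0.39, 50, 0.02, -0.08, 0, 0.01, 0.75, -0.39, 50, 0.04, -0.08, -0.01, 0, 0.75, -0.38, 50, 0.03, -0.08, 0, 0, 0.75, -0.39, 50, 0.04, -0.08, 0.01, 0, 0.75, -0.38, 50, 0.04, -0.07, 0, 0.01, 0.75, -0.39, 50, 0.05, -0.08, 0.01, 0, 0.75, -0.39, 50]
6 [0.33, -0.2, 0.45, 0, 0, 0, 50, 0.33, -0.2, 0.45, 0, 0, 0, 50, 0.33, -0.2, 0.45, 0, 0, 0, 50, 0.32, -0.2, 0.45, 0, 0, 0, 50, 0, 0, 0, 0, 0, 0, 50, 0, 0, 0, 0, 0, 0, 50]
```

Call:
jog_arm(
  commands=[-0.03, -0.08, -0.01, 0, 0.75, -0.39, 50, -0.02, -0.09, 0, 0, 0.75, -0.38, 50, -0.02, -0.08, -0.01, 0.01, 0.75, -0.39, 50, -0.02, -0.09, -0.01, 0, 0.75, -0.39, 50, -0.01, -0.08, -0.01, 0, 0.75, -0.38, 50, -0.01, -0.09, -0.02, 0, 0.75, -0.39, 50, 0, -0.08, -0.01, 0.01, 0.75, -0.38, 50, 0, -0.09, -0.01, 0, 0.75, -0.39, 50, 0.01, -0.08, -0.01, 0, 0.75, -0.39, 50, 0.01, -0.09, -0.01, 0, 0.75, -0.38, 50, 0.01, -0.09, -0.02, 0.01, 0.75, -0.39, 50, 0.02, -0.08, 0, 0, 0.75, -0.39, 50, 0.02, -0.08, -0.01, 0, 0.75, -0.38, 50, 0.03, -0.09, -0.01, 0, 0.75, -0.39, 50, 0.02, -0.08, 0, 0.01, 0.75, -0.39, 50, 0.04, -0.08, -0.01, 0, 0.75, -0.38, 50, 0.03, -0.08, 0, 0, 0.75, -0.39, 50, 0.04, -0.08, 0.01, 0, 0.75, -0.38, 50, 0.04, -0.07, 0, 0.01, 0.75, -0.39, 50, 0.05, -0.08, 0.01, 0, 0.75, -0.39, 50],
)

```text
t: 67.95
tool_pos: [0.4978, -0.0296, 0.1568]
tool_rot: [-1.802, -1.72, -0.744]
contact_force: [-0.2, -0.2, 0.0]
opening: 0.0581
grip_force: 53.4
```

Call:
jog_arm(
  commands=[0.33, -0.2, 0.45, 0, 0, 0, 50, 0.33, -0.2, 0.45, 0, 0, 0, 50, 0.33, -0.2, 0.45, 0, 0, 0, 50, 0.32, -0.2, 0.45, 0, 0, 0, 50, 0, 0, 0, 0, 0, 0, 50, 0, 0, 0, 0, 0, 0, 50],
)

```text
t: 68.7
tool_pos: [0.4564, 0.1038, 0.1369]
tool_rot: [-1.805, -1.722, -0.742]
contact_force: [0.7, 0.3, -0.5]
opening: 0.0584
grip_force: 53.7
```

```bash
python3 - <<'E'
from h import *
o=ctrl.get_obs(); print(o["tool_pos"].round(4),o["q"].round(2),o["opening"],(Rt(YAW,-LEAN).inv()*R.from_rotvec(o["tool_rot"])).as_rotvec().round(3))
held(); lower(6,0)
E
```

```text
[0.4564 0.1038 0.1369] [-0.37 -0.17  2.14  0.73  1.51 -0.5 ] 0.05842572686658459 [0.004 0.    0.004]
n 4972 Z [-0.0253  0.0287] Y [-0.0089 -0.0053  0.0073]
-0.02 [-0.0082 -0.0082 -0.008  -0.0078 -0.0078]; -0.01 [-0.009  -0.0089 -0.0082 -0.0079 -0.0078]; 0 [-0.009  -0.0089 -0.0085 -0.0079 -0.0077]; 0.01 [-0.0088 -0.0086 -0.008  -0.0078 -0.0077]; 0.02 [-0.0083 -0.0082 -0.0079 -0.0077 -0.0076]; 0.03 [-0.0068 -0.0058 -0.002   0.0061  0.0071]; 
top -0.0083 0.0077 0.0295
X [-0.0325  0.0316] tcp in case [-0.00123569 -0.06565056] 0.13724995600515438
9 [-0.24, 0.01, 0.25, -0.01, 0, -0.01, 50, -0.24, 0.01, 0.24, -0.01, 0, -0.02, 50, -0.25, 0, 0.25, -0.01, 0, -0.01, 50, -0.08, 0, 0.09, 0, 0, 0, 50, -0.09, 0, 0.08, 0, 0, 0, 50, -0.08, 0, 0.09, 0, 0, 0, 50, -0.09, 0, 0.08, 0, 0, 0, 50, 0, 0, 0, 0, 0, 0, 50, 0, 0, 0, 0, 0, 0, 50]
```

Call:
jog_arm(
  commands=[-0.24, 0.01, 0.25, -0.01, 0, -0.01, 50, -0.24, 0.01, 0.24, -0.01, 0, -0.02, 50, -0.25, 0, 0.25, -0.01, 0, -0.01, 50, -0.08, 0, 0.09, 0, 0, 0, 50, -0.09, 0, 0.08, 0, 0, 0, 50, -0.08, 0, 0.09, 0, 0, 0, 50, -0.09, 0, 0.08, 0, 0, 0, 50, 0, 0, 0, 0, 0, 0, 50, 0, 0, 0, 0, 0, 0, 50],
)

```text
t: 69.88
tool_pos: [0.4578, 0.1045, 0.0464]
tool_rot: [-1.804, -1.726, -0.748]
contact_force: [1.2, 1.0, 1.3]
opening: 0.0581
grip_force: 53.8
```

```bash
python3 - <<'E'
from h import *
o=ctrl.get_obs(); print(o["tool_pos"].round(4),o["contact_force"].round(1))
p=np.array(o["tool_pos"]); q=R.from_rotvec(o["tool_rot"]); b=-q.apply([0,0,1]); h=W2(.18,0); print(h)
plan([(None,None,74,3),(p+.06*b,None,74,3),(p+.06*b+[0,0,.12],None,74,3),([*h,.24],Rt(YAW,0),45,8),(None,None,45,2)])
E
```

```text
[0.4578 0.1045 0.0464] [1.2 1.  1.3]
[0.64081778 0.16090273]
20 [0, 0, 0, 0, 0, 0, 74, 0, 0, 0, 0, 0, 0, 74, 0, 0, 0, 0, 0, 0, 74, 0, 0, -0.33, 0, 0, 0, 74, 0, 0, -0.34, 0, 0, 0, 74, 0, 0, -0.33, 0, 0, 0, 74, 0.47, 0, -0.47, 0, 0, 0, 74, 0.47, 0, -0.47, 0, 0, 0, 74, 0.47, 0, -0.47, 0, 0, 0, 74, 0.16, 0.3, 0.09, 0, -0.79, 0, 45, 0.17, 0.3, 0.07, 0, -0.78, 0, 45, 0.18, 0.3, 0.07, 0, -0.79, 0, 45, 0.18, 0.3, 0.05, 0, -0.78, 0, 45, 0.18, 0.3, 0.03, 0, -0.79, 0, 45, 0.18, 0.3, 0.02, 0, -0.79, 0.01, 45, 0.19, 0.31, 0, 0, -0.78, 0, 45, 0.19, 0.3, -0.01, 0, -0.79, 0, 45, 0.18, 0.3, -0.02, 0, -0.78, 0, 45, 0.18, 0.3, -0.04, 0, -0.79, 0, 45, 0, 0, 0, 0, 0, 0, 45]
1 [0, 0, 0, 0, 0, 0, 45]
```

Call:
jog_arm(
  commands=[0, 0, 0, 0, 0, 0, 74, 0, 0, 0, 0, 0, 0, 74, 0, 0, 0, 0, 0, 0, 74, 0, 0, -0.33, 0, 0, 0, 74, 0, 0, -0.34, 0, 0, 0, 74, 0, 0, -0.33, 0, 0, 0, 74, 0.47, 0, -0.47, 0, 0, 0, 74, 0.47, 0, -0.47, 0, 0, 0, 74, 0.47, 0, -0.47, 0, 0, 0, 74, 0.16, 0.3, 0.09, 0, -0.79, 0, 45, 0.17, 0.3, 0.07, 0, -0.78, 0, 45, 0.18, 0.3, 0.07, 0, -0.79, 0, 45, 0.18, 0.3, 0.05, 0, -0.78, 0, 45, 0.18, 0.3, 0.03, 0, -0.79, 0, 45, 0.18, 0.3, 0.02, 0, -0.79, 0.01, 45, 0.19, 0.31, 0, 0, -0.78, 0, 45, 0.19, 0.3, -0.01, 0, -0.79, 0, 45, 0.18, 0.3, -0.02, 0, -0.78, 0, 45, 0.18, 0.3, -0.04, 0, -0.79, 0, 45, 0, 0, 0, 0, 0, 0, 45],
)

```text
t: 72.38
tool_pos: [0.6412, 0.1623, 0.2393]
tool_rot: [-2.268, -2.173, 0.001]
contact_force: [0.1, 1.1, 0.7]
opening: 0.0454
grip_force: 0.0
```

Call:
jog_arm(
  commands=[0, 0, 0, 0, 0, 0, 45, 0, 0, 0, 0, 0, 0, 45],
)

```text
t: 72.62
tool_pos: [0.6402, 0.1598, 0.2393]
tool_rot: [-2.271, -2.169, 0.002]
contact_force: [-0.5, 0.2, -0.1]
opening: 0.0448
grip_force: 0.0
```

```bash
python3 - <<'E'
from h import *
o=ctrl.get_obs(); print(o["tool_pos"].round(4),o["q"].round(2))
stood("side")
d=eyes.get_image("side"); save(d,"side6")
V=cloud(d); m=(V[...,0]>.55)&(V[...,0]<.75)&(V[...,1]>.08)&(V[...,1]<.25)&(V[...,2]>.122)&(V[...,2]<.138); print(m.sum(),np.median(V[m],0) if m.any() else None)
q=Rt(YAW,0); h=W2(.18,0); e=W2(.006,0)
st=plan([([*h,.15],q,45,3),([*h,.112],q,45,2),(None,None,22,3)])
plan([([*e,.112],q,22,8),(None,None,22,1)],st)
E
```

```text
[0.6402 0.1598 0.2393] [0.13 0.13 1.52 0.   1.5  0.18]
side slot 1 132 x [-0.0287  0.0278] y- [-0.0076  0.0075] z [0.075  0.0782]
side slot 2 135 x [-0.0283  0.0276] y- [-0.008   0.0069] z [0.0751 0.0777]
side slot 3 154 x [-0.0275  0.0278] y- [-0.0086  0.0081] z [0.0743 0.0779]
side slot 4 144 x [-0.0294  0.0273] y- [-0.0087  0.0069] z [0.0746 0.0776]
side slot 5 170 x [-0.0284  0.0287] y- [-0.0073  0.0083] z [0.0742 0.0773]
side slot 6 198 x [-0.028   0.0268] y- [-0.0091  0.0074] z [0.0738 0.0774]
156 [0.63807607 0.15298003 0.13287504]
8 [0.01, 0, 0.5, 0, 0, 0, 45, 0, 0.01, 0.5, -0.01, 0, -0.01, 45, 0.01, 0, 0.49, 0, 0, 0, 45, 0, 0, 0.32, 0, 0, 0, 45, 0, 0, 0.32, 0, 0, 0, 45, 0, 0, 0, 0, 0, 0, 22, 0, 0, 0, 0, 0, 0, 22, 0, 0, 0, 0, 0, 0, 22]
9 [0, -0.36, 0, 0, 0, 0, 22, 0, -0.37, 0, 0, 0, 0, 22, 0, -0.36, 0, 0, 0, 0, 22, 0, -0.36, 0, 0, 0, 0, 22, 0, -0.36, 0, 0, 0, 0, 22, 0, -0.37, 0, 0, 0, 0, 22, 0, -0.36, 0, 0, 0, 0, 22, 0, -0.36, 0, 0, 0, 0, 22, 0, 0, 0, 0, 0, 0, 22]
```

View pics/side6.png

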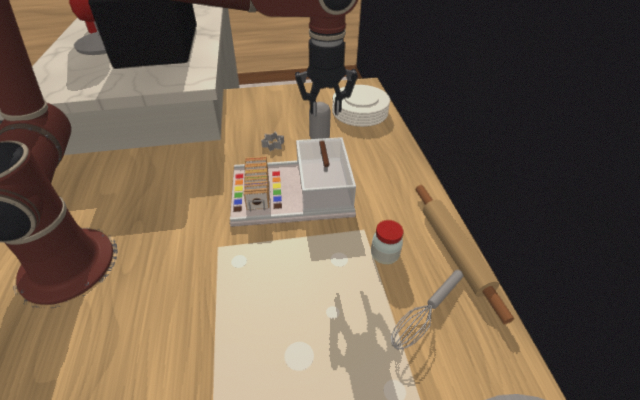

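All six stand in their slots (257, 158–208), and the cover is open with its handle at (324, 152). Now shut it.

Call:
jog_arm(
  commands=[0.01, 0, 0.5, 0, 0, 0, 45, 0, 0.01, 0.5, -0.01, 0, -0.01, 45, 0.01, 0, 0.49, 0, 0, 0, 45, 0, 0, 0.32, 0, 0, 0, 45, 0, 0, 0.32, 0, 0, 0, 45, 0, 0, 0, 0, 0, 0, 22, 0, 0, 0, 0, 0, 0, 22, 0, 0, 0, 0, 0, 0, 22],
)

```text
t: 73.72
tool_pos: [0.6423, 0.162, 0.1134]
tool_rot: [2.268, 2.171, 0.003]
contact_force: [-0.4, -0.2, -0.6]
opening: 0.0222
grip_force: 0.0
```

Call:
jog_arm(
  commands=[0, -0.36, 0, 0, 0, 0, 22, 0, -0.37, 0, 0, 0, 0, 22, 0, -0.36, 0, 0, 0, 0, 22, 0, -0.36, 0, 0, 0, 0, 22, 0, -0.36, 0, 0, 0, 0, 22, 0, -0.37, 0, 0, 0, 0, 22, 0, -0.36, 0, 0, 0, 0, 22, 0, -0.36, 0, 0, 0, 0, 22, 0, 0, 0, 0, 0, 0, 22],
)

```text
t: 74.85
tool_pos: [0.4674, 0.1698, 0.1128]
tool_rot: [2.268, 2.172, 0.002]
contact_force: [-0.7, 0.5, -0.2]
opening: 0.0222
grip_force: 0.0
```

Call:
jog_arm(
  commands=[0, -0.06, 0, 0, 0, 0, 22, 0, 0, 0, 0, 0, 0, 22],
)

```text
t: 75.1
tool_pos: [0.4644, 0.1696, 0.1119]
tool_rot: [2.27, 2.171, 0.0]
contact_force: [-0.3, 0.0, 0.7]
opening: 0.0221
grip_force: 0.0
```

Call:
jog_arm(
  commands=[0, -0.06, 0, 0, 0, 0, 22, 0, 0, 0, 0, 0, 0, 22],
)

```text
t: 75.35
tool_pos: [0.4606, 0.1698, 0.1119]
tool_rot: [2.27, 2.171, 0.0]
contact_force: [0.8, -0.6, 0.2]
opening: 0.0218
grip_force: 0.4
```

Call:
jog_arm(
  commands=[0, -0.05, 0, 0, 0, 0, 22, 0, 0, 0, 0, 0, 0, 22],
)

```text
t: 75.6
tool_pos: [0.4572, 0.17, 0.1118]
tool_rot: [2.27, 2.172, -0.0]
contact_force: [0.9, -0.7, 0.7]
opening: 0.0219
grip_force: 0.3
```

```bash
python3 - <<'E'
from h import *
d=eyes.get_image("side"); save(d,"side7"); V=cloud(d)
m=(V[...,0]>.35)&(V[...,0]<.8)&(V[...,1]>.02)&(V[...,1]<.34)&(V[...,2]>.093)&(V[...,2]<.105)
cs,s=np.cos(YAW),np.sin(YAW); D=V[...,:2]-O; X=cs*D[...,0]+s*D[...,1]
print(m.sum(),np.percentile(X[m],[1,2,5,50,95,98,99]).round(4))
W=np.load("side1.npy"); D=W[...,:2]-O; X=cs*D[...,0]+s*D[...,1]; m=(W[...,0]>.5)&(W[...,0]<.8)&(W[...,1]>.02)&(W[...,1]<.34)&(W[...,2]>.093)&(W[...,2]<.105); print("open ref",np.percentile(X[m],[1,2,5,50,95,98,99]).round(4))
E
```

```text
2209 [-0.0643 -0.0633 -0.06    0.0041  0.0597  0.0629  0.0639]
open ref [0.1142 0.1154 0.1185 0.171  0.2376 0.2412 0.2424]
```

Call:
jog_arm(
  commands=[0, -0.05, 0, 0, 0, 0, 22, 0, 0, 0, 0, 0, 0, 22],
)

```text
t: 75.9
tool_pos: [0.4557, 0.17, 0.1118]
tool_rot: [2.268, 2.17, 0.005]
contact_force: [7.3, 0.2, -3.8]
opening: 0.0222
grip_force: 3.7
```

Call:
jog_arm(
  commands=[0, -0.04, 0, 0, 0, 0, 22, 0, 0, 0, 0, 0, 0, 22],
)

```text
t: 76.15
tool_pos: [0.4557, 0.1701, 0.1119]
tool_rot: [2.265, 2.166, 0.013]
contact_force: [18.1, 1.4, -12.5]
opening: 0.022
grip_force: 8.7
```

Stop reached at 18 N. I'll back off, open, and lift clear.

Call:
jog_arm(
  commands=[0, 0.1, 0, 0, 0, 0, 22, 0, 0.02, 0, 0, 0, 0, 45, 0, 0, 0, 0, 0, 0, 45, 0, 0, 0, 0, 0, 0, 45, 0, 0, -0.4, 0, 0, 0, 45, 0, 0, -0.7, 0, 0, 0, 45, 0, 0, -0.7, 0, 0, 0, 45, 0, 0, -0.4, 0, 0, 0, 45, 0, 0, 0, 0, 0, 0, 45, 0, 0, 0, 0, 0, 0, 45],
)

```text
t: 77.4
tool_pos: [0.4584, 0.1698, 0.2423]
tool_rot: [-2.269, -2.171, 0.003]
contact_force: [-0.1, 0.3, -0.3]
opening: 0.045
grip_force: 0.0
```

```bash
python3 - <<'E'
from h import *
d=eyes.get_image("side"); V=cloud(d); cv2.imwrite("pics/end.png",cv2.cvtColor(cv2.resize(d["image"][110:260,200:400],(800,600)),cv2.COLOR_RGB2BGR))
m=(V[...,0]>.35)&(V[...,0]<.8)&(V[...,1]>.02)&(V[...,1]<.34)&(V[...,2]>.093)&(V[...,2]<.105)
cs,s=np.cos(YAW),np.sin(YAW); D=V[...,:2]-O; X=cs*D[...,0]+s*D[...,1]
print(m.sum(),np.percentile(X[m],[1,2,5,50,95,98,99]).round(4))
E
```

```text
2559 [-0.0659 -0.0646 -0.061   0.0018  0.0574  0.0611  0.0623]
```

View pics/end.png

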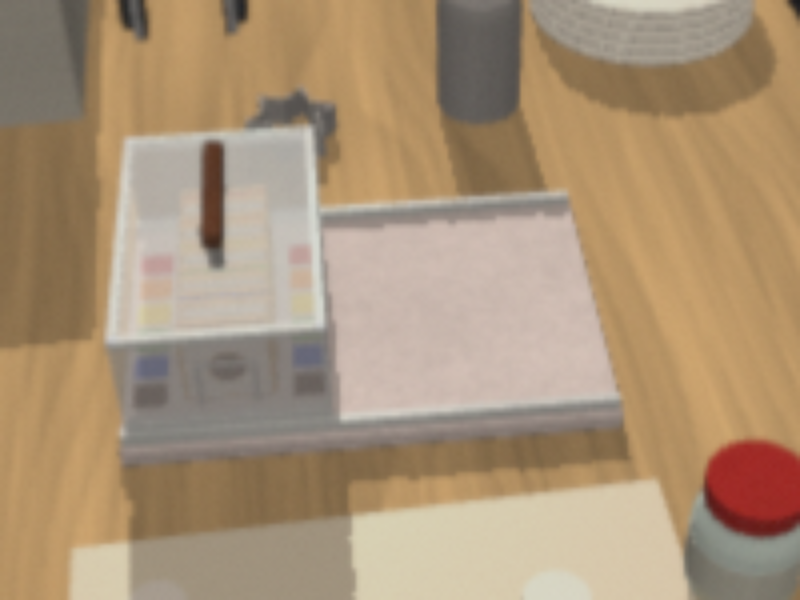

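The cover is shut (centre −1.8 mm, the same bias as when it was open), the biscuits stand inside it, and the gripper is clear.

```bash
python3 -c "
from station import job
print(job.finish_job())"
```

```text
the job is handed in; nothing more can be done
None
```

I handed the job in at about 77 s: all six biscuits stand upright in their own colour's slots, the cover is fully shut, and the cutter, whisk, jar and shaker were not touched; no verdict was returned.

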